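# Lay out the eye-examination mat

## Robot

A 6-joint arm with a two-finger parallel gripper is mounted at the origin on the work surface. World frame = base frame: x ahead of the robot, y to its left, z up, the work surface at z = 0. Lengths are in mm, angles in degrees, forces in N, time in s.
With the tool pointing down it reaches from about 350 to 850 mm from the base axis. Payload 8.1 kg.
Tool frame: the origin (TCP) lies on the mounting face of the last link; the fingertips stand 173 mm ahead of it and the grasp point (between the pads) lies 155 mm ahead of it; z points along the fingers, y is the direction in which the jaws open and shut (so a half turn about z gives the same grasp; the last joint's range is limited). The gripper opens to 85 mm and grips with 20 to 120 N. Pads are 22 mm wide; open, the fingers measure 114 mm over their backs; the gripper's body (76 mm by 85 mm) begins 54 mm behind the grasp point. The pads swing forward as they close: fully open they stand 13 mm farther back than shut.
Start: joints at [-4.893, 7.471, 85.268, -0, 87.261, -4.893], TCP at [600.006, 0.022, 404.692] pointing down, gripper open.
Joint ranges: [-169.43, 169.43], [-51.17, 129.36], [1.28, 143.12], [-76.62, 256.62], [0, 156.53], [-152.29, 152.29]. Speed limits (degrees/s): [136.94, 136.94, 159.86, 180, 180, 180].

## Interface

Orientations are given as [roll, pitch, yaw] about the fixed x, y, z axes, in that order (R = Rz(yaw) Ry(pitch) Rx(roll)).
In Python, from bench import * gives the robot as it stands.
- The arm moves only by the shell command python3 -m jog 'ROWS' [FORCE]. ROWS is JSON, a list of rows, each an object of numbers: "tx", "ty", "tz": the shift along the tool's x, y, z as a fraction of full scale; "ax", "ay", "az": the turn, a rotation vector about the tool's x, y, z as a fraction of full scale; "hand": the opening, from 0 (shut) to 1 (fully open). A call has 1 to 5 rows; each row is the pose to reach, as a shift and turn from the pose commanded when the call began, along the tool's axes at that moment; what a row does not reach only later rows make up. Full scale, the value 1, is 150 mm for a shift and 45 degrees for a turn. A row lasts 1/12 s, in which the tool goes at most 41.7 mm and 7.16 degrees, less where a joint would pass 70% of its speed; a pose out of reach is approached as far as the arm can. A call with a number of a shift or a turn outside -1 to 1 is refused whole. A call with a gripper value outside its range is refused whole. The fingers move at their own pace and stop on an object; FORCE is the grip in N (left out, the last holds). Time passes only in rows, so rows that repeat a pose let the fingers close. It gives the time, the measured TCP pose, the force and the opening at its end, in the units of the state.
- sense(): the state, without advancing time (a new reading comes with each control period).
- snapshot(name): name is "scene" or "side" or "wrist"; returns a dict with "pixels" (400x640x3 uint8, red, green, blue), "z_map" (400x640 float32, mm along the optical axis (not along the pixel's ray), 0 where there is no reading), "intrinsics" (3x3 intrinsics, pixels), "R" (3x3) and "t" (3): a world point X has camera coordinates R X + t. Camera axes: x right, y down, z forward; pixel columns grow to the right and rows downward; lengths in mm; the calibration is good to about 2 mm. A picture is of the moment at which its call begins.
- hand_in(): hands the job in, once; it reports no verdict.
The state is a dict: "time": time; "joint_pos": joint angles; "qd": joint speeds; "joint_efforts": joint torques, N m; "tool_pos": TCP position; "tcp_rot": TCP orientation; "ft_force": force on the tool from outside, world axes, zero at the start; "wrist_torque": the same for the moment, N m; "finger_gap": finger opening in mm.
Only numpy, scipy, OpenCV 4.12 (cv2) and the standard library are available. Lean on these libraries where they do the work, as an engineer would, in place of code of your own. Each camera call takes 0.05 s, during which the arm holds its last target.

## Task

Lay out the grey-blue mat for the next eye examination; its front is the edge with the orange stripe. Stand the red-capped drop bottle on the small ring in front of the blue bowl and the green-capped one on the small ring in front of the amber jar, set the white lens case between the two bottles inside its outline, put the black-rimmed hand lens upright on the middle of the case, and lay the pen torch inside the narrow outline in front of the case with its black bulb end towards the red-capped bottle's side. Leave the yellow-capped bottle and the little white eye cup where they are, standing.

Things in the scene. Friction and masses are not known exactly. Their poses are not given: they have to be found in the camera images.
- mat: Fixed grey-blue mat, 230 (x) by 290 (y) by 3 mm. Origin: centre of underside; x from the orange-striped front edge (robot's side) to the back, y left seen from the front. White flat outlines on top, centres (x, y) mm: small rings, 42 across, (-10, 105) and (-10, -105); case outline 60 by 88, (-10, 0); narrow torch outline 30 by 102, (-85, 0). Bowl and jar stand at (70, 105) and (70, -105), either way round.
- bowl: Blue plastic bowl, fixed on the mat near one back corner, rim 76 mm in diameter, 45 mm high. Origin: centre of its underside; axes parallel to the mat's. The small ring in front of it lies 80 mm from it towards the mat's front (-x).
- jar: Amber jar with a flat white lid, fixed on the mat near the other back corner, 72 mm in diameter, 58 mm high. Origin: centre of its underside; axes parallel to the mat's. The small ring in front of it lies 80 mm from it towards the mat's front (-x).
- red_drops: Eye-drop bottle, loose, standing upright: round white body 30 mm in diameter and 38 mm high, narrowing to a red cap 21 mm in diameter; 60 mm high in all, 30 g. Origin: centre of its underside, z up. To be moved.
- green_drops: Eye-drop bottle, loose, standing upright: round white body 30 mm in diameter and 38 mm high, narrowing to a green cap 21 mm in diameter; 60 mm high in all, 30 g. Origin: centre of its underside, z up. To be moved.
- yellow_drops: Eye-drop bottle, loose, standing upright: round white body 30 mm in diameter and 38 mm high, narrowing to a yellow cap 21 mm in diameter; 60 mm high in all, 30 g. Origin: centre of its underside, z up. Not part of the layout: leave it where it is.
- lens_case: White lens case, loose, a closed box 76 (x) by 48 (y) by 30 mm high with a flat grey panel on top and a small steel catch on one long side, 120 g. Origin: centre of its underside; x along its length, z up. Either end may go to either side.
- exam_lens: Hand-held examination lens, loose, standing flat: a solid black round mount 48 mm in diameter and 30 mm high with two steel bands, upper edge tapering over the last 6 mm, pale glass disc on top; 70 g. Origin: centre of its underside, z up.
- torch: Pen torch, loose, lying flat: a straight bar of square section, 90 long (x) by 18 by 18 mm, aluminium with a small blue band at the tail end (-x) and a 28 mm long black bulb end at +x; 50 g. Origin: centre of its underside; x points along it to the bulb end, z up.
- eye_cup: Small open white ceramic eye cup, loose, 48 mm across the rim, 42 mm high. Origin: centre of its underside. Not part of the layout: leave it where it is.

How it is judged (in metres and radians):
At the end, for the whole second after the job is handed in: At rest and released on the mat, each within 14 mm of its place along each mat axis: red bottle before the bowl, green before the jar, case between them, torch before the case, bulb towards the red bottle; lens within 12 mm of the case's middle. All upright; case and torch within 0.2 rad (x of red_drops in the frame of bowl between -0.094 and -0.066 m and y of red_drops in the frame of bowl between -0.014 and 0.014 m and z of red_drops in the frame of mat between -0.002 and 0.008 m and angle between each of red_drops, green_drops, lens_case, exam_lens's own z axis and vertical below 0.12 rad and x of green_drops in the frame of jar between -0.094 and -0.066 m and y of green_drops in the frame of jar between -0.014 and 0.014 m and z of green_drops in the frame of mat between -0.002 and 0.008 m and x of lens_case in the frame of mat between -0.024 and 0.004 m and y of lens_case in the frame of mat between -0.014 and 0.014 m and z of lens_case in the frame of mat between -0.002 and 0.008 m and angle between the x axis of each of lens_case, torch and the y axis of mat, either way round below 0.2 rad and horizontal distance between exam_lens and lens_case below 0.012 m and z of exam_lens in the frame of lens_case between 0.025 and 0.035 m and x of torch in the frame of mat between -0.099 and -0.071 m and y of torch in the frame of mat between -0.014 and 0.014 m and height (world z) of torch between -0.002 and 0.008 m and x of red_drops in the frame of torch above 0.05 m and linear speed of each of red_drops, green_drops, lens_case, exam_lens, torch below 0.02 m/s and angular speed of each of red_drops, green_drops, lens_case, exam_lens, torch below 0.3 rad/s); the robot touches nothing.
It fails at once if the yellow-capped bottle is moved (over 30 mm) or tipped (distance of yellow_drops from where it was at the start of the episode above 0.03 m or angle between yellow_drops's own z axis and vertical above 0.5 rad).
It fails at once if the eye cup is moved (over 30 mm) or tipped (distance of eye_cup from where it was at the start of the episode above 0.03 m or angle between eye_cup's own z axis and vertical above 0.5 rad).
It also fails if it takes over 115 s, if anything falls off the work surface, if the arm or the gripper's body presses on something with over 40 N, if the wrist force passes 120 N, or if a joint passes its speed limit or range.

## Working session

There is one attempt and no reset: what is moved stays moved. The work goes in short steps, Python scripts to look and compute and a shell command to move; the robot and the scene stay as the last step left them, time stands still between calls to the robot, and variables do not carry over. Pictures are saved under pics/ and viewed, and the job is handed in when it is done.

```bash
ls; mkdir -p pics; python3 - <<'E'
from bench import *
import cv2,numpy as np
print(sense())
for n in ["scene","side","wrist"]:
    s=snapshot(n); cv2.imwrite(f"pics/{n}0.png",s["pixels"][:,:,::-1]); print(n,s["intrinsics"].tolist(),(-s["R"].T@s["t"]).round(), s["R"].round(3).tolist())
    np.savez(f"{n}0.npz",**s)
E
```

```text
pics
{'time': 0.0, 'joint_pos': array([-4.89470326e+00,  7.51514681e+00,  8.53309440e+01, -4.08311082e-04,
        8.72626361e+01, -4.89419599e+00]), 'qd': array([-0.00750668,  0.04276838,  0.05629581,  0.06931628,  0.00330888,
        0.00410377]), 'joint_efforts': array([-1.90700346e-03, -5.69404185e+01, -5.00557995e+01, -2.19391650e-04,
        1.44415747e-02,  7.24149572e-05]), 'tool_pos': array([5.99758791e+02, 2.44186969e-02, 4.03627779e+02]), 'tcp_rot': array([-1.79891635e+02, -8.86982547e-03,  8.99995042e+01]), 'ft_force': array([-0.16731384, -0.04056684, -0.00208412]), 'wrist_torque': array([-0.02343515, -0.0316865 , -0.05311589]), 'finger_gap': 85.58206866612348}
scene [[364.3560379417012, 0.0, 321.0993128040883], [0.0, 364.3560379417012, 200.3068593415488], [0.0, 0.0, 1.0]] [1248. -199.  539.] [[0.307, 0.951, -0.02], [0.549, -0.195, -0.813], [-0.777, 0.238, -0.582]]
side [[457.09510763044267, 0.0, 320.04137294103214], [0.0, 457.09510763044267, 201.08566526213414], [0.0, 0.0, 1.0]] [375. 944. 798.] [[-0.981, -0.192, -0.012], [-0.11, 0.611, -0.784], [0.158, -0.768, -0.62]]
wrist [[330.7985460207159, 0.0, 313.8467303115846], [0.0, 330.7985460207159, 201.67663774777142], [0.0, 0.0, 1.0]] [601.  71. 373.] [[1.0, -0.001, -0.002], [-0.0, -0.96, 0.281], [-0.003, -0.281, -0.96]]
```

View pics/scene0.png

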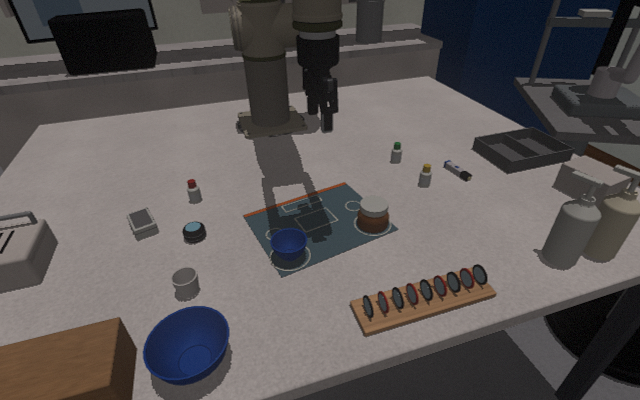

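View pics/side0.png

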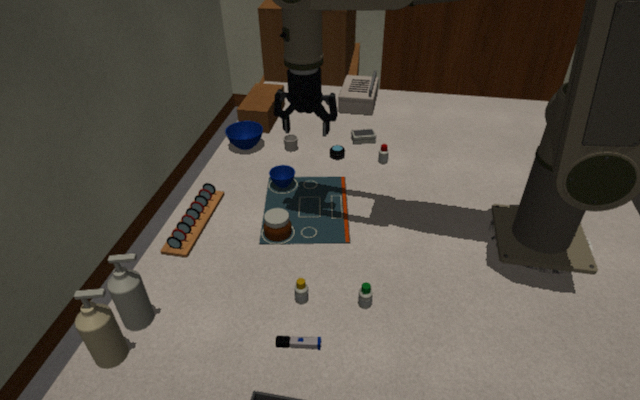

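View pics/wrist0.png

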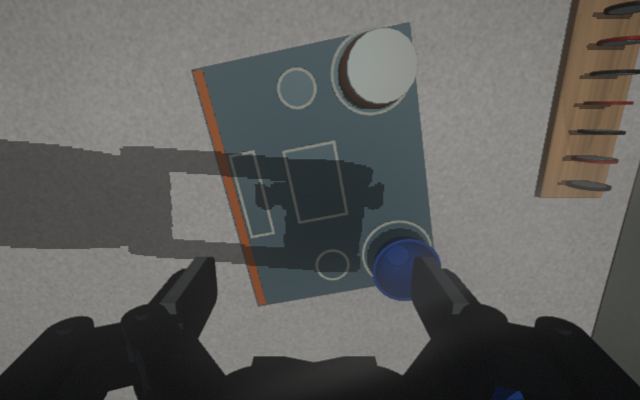

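The bowl sits on the −y side of the mat, so red goes to −y and green to +y. The torch, green and yellow bottles are at +y. The case, lens, red bottle and cup are at −y.

```bash
cat > h.py <<'E'
import cv2,numpy as np
from bench import *
def ray(s,uv,z):
    uv=np.atleast_2d(np.array(uv,float)); K,R,t=s["intrinsics"],s["R"],s["t"]
    d=(np.c_[uv,np.ones(len(uv))]@np.linalg.inv(K).T)@R; C=-R.T@t
    return C+d*((z-C[2])/d[:,2])[:,None]
def proj(s,X):
    p=np.atleast_2d(X)@s["R"].T+s["t"]; p=p@s["intrinsics"].T; return p[:,:2]/p[:,2:]
def tri(pairs):
    A=np.zeros((3,3));b=np.zeros(3)
    for s,uv in pairs:
        C=-s["R"].T@s["t"]; d=s["R"].T@np.linalg.inv(s["intrinsics"])@np.array([uv[0],uv[1],1.]); d/=np.linalg.norm(d)
        P=np.eye(3)-np.outer(d,d); A+=P;b+=P@C
    return np.linalg.solve(A,b)
def blobs(s,lo,hi,amin=15):
    hsv=cv2.cvtColor(s["pixels"],cv2.COLOR_RGB2HSV); m=cv2.inRange(hsv,np.array(lo),np.array(hi))
    n,_,st,c=cv2.connectedComponentsWithStats(m)
    return [(c[i].round(1).tolist(),st[i].tolist()) for i in range(1,n) if st[i][4]>=amin],m
def cloud(s):
    z=s["z_map"].astype(float); v,u=np.mgrid[:400,:640]
    p=np.stack([u,v,np.ones_like(u)],-1)@np.linalg.inv(s["intrinsics"]).T*z[...,None]
    return (p-s["t"])@s["R"]
def load(n): return dict(np.load(n+".npz"))
E
python3 - <<'E'
from h import *
S=load("scene0");D=load("side0");W=load("wrist0")
for nm,s in(("scene",S),("side",D)):
  for c,lo,hi in(("red",(0,140,60),(6,255,255)),("red2",(172,140,60),(180,255,255)),("green",(50,120,40),(80,255,255)),("yel",(20,140,80),(30,255,255)),("orange",(6,150,60),(14,255,255))):
    print(nm,c,[(b[0],b[1][4],ray(s,b[0],52)[0].round().tolist()) for b in blobs(s,lo,hi,8)[0]])
# crops
def crop(s,x,y,w,h,k,f): cv2.imwrite(f,cv2.resize(s["pixels"][y:y+h,x:x+w,::-1],None,fx=k,fy=k,interpolation=cv2.INTER_CUBIC))
crop(D,255,120,160,60,5,"pics/a.png"); crop(D,250,270,140,90,5,"pics/b.png"); crop(S,110,170,120,140,4,"pics/c.png"); crop(D,255,165,100,85,6,"pics/d.png")
E
```

```text
scene red [([190.6, 180.9], 17, [410.0, -283.0, 52.0]), ([470.5, 275.4], 32, [903.0, 179.0, 52.0]), ([443.4, 283.4], 35, [904.0, 124.0, 52.0]), ([414.6, 290.8], 30, [902.0, 69.0, 52.0]), ([385.4, 300.2], 33, [904.0, 13.0, 52.0])]
scene red2 []
scene green [([397.2, 142.8], 9, [400.0, 298.0, 52.0])]
scene yel [([426.7, 165.4], 19, [542.0, 309.0, 52.0])]
scene orange [([308.0, 194.8], 123, [568.0, -22.0, 52.0]), ([256.8, 211.5], 51, [592.0, -147.0, 52.0])]
side red [([384.2, 145.9], 18, [422.0, -285.0, 52.0]), ([204.2, 190.0], 12, [885.0, 28.0, 52.0]), ([196.7, 202.8], 15, [883.0, 85.0, 52.0]), ([188.4, 216.0], 13, [882.0, 139.0, 52.0]), ([177.9, 230.1], 15, [885.0, 194.0, 52.0])]
side red2 []
side green [([365.7, 287.7], 69, [413.0, 293.0, 52.0])]
side yel [([300.4, 281.1], 47, [553.0, 301.0, 52.0])]
side orange [([268.7, 4.9], 68, [1208.0, -1721.0, 52.0]), ([355.3, 53.9], 67, [613.0, -1038.0, 52.0]), ([352.3, 68.1], 49, [604.0, -877.0, 52.0]), ([262.7, 80.9], 11, [935.0, -692.0, 52.0]), ([259.8, 98.1], 394, [901.0, -542.0, 52.0]), ([344.8, 210.4], 212, [495.0, 47.0, 52.0]), ([210.7, 198.5], 22, [853.0, 61.0, 52.0]), ([215.0, 205.6], 14, [831.0, 87.0, 52.0]), ([208.7, 205.3], 9, [848.0, 89.0, 52.0]), ([203.0, 210.5], 22, [854.0, 112.0, 52.0]), ([194.8, 223.2], 29, [855.0, 163.0, 52.0]), ([185.8, 238.2], 29, [854.0, 218.0, 52.0]), ([193.6, 234.0], 14, [842.0, 201.0, 52.0]), ([168.4, 251.4], 9, [875.0, 268.0, 52.0]), ([173.8, 251.2], 14, [863.0, 265.0, 52.0]), ([184.6, 254.8], 8, [833.0, 271.0, 52.0])]
```

View pics/a.png

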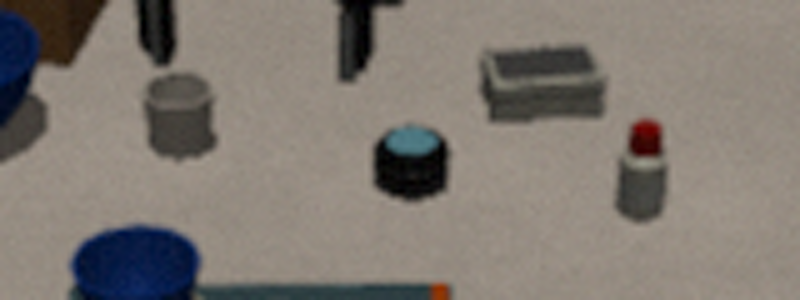

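View pics/b.png

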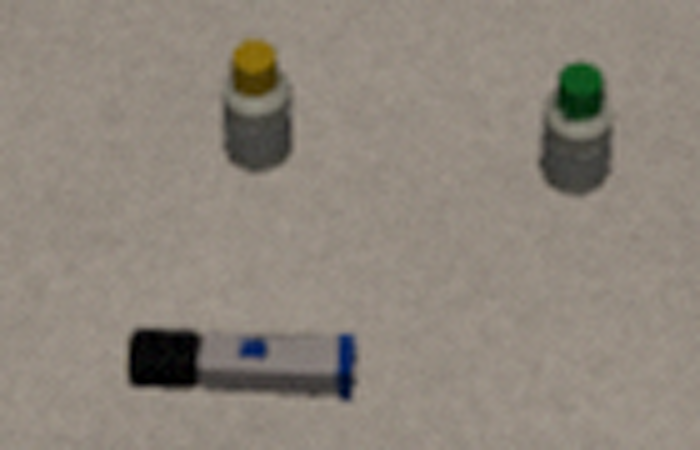

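View pics/c.png

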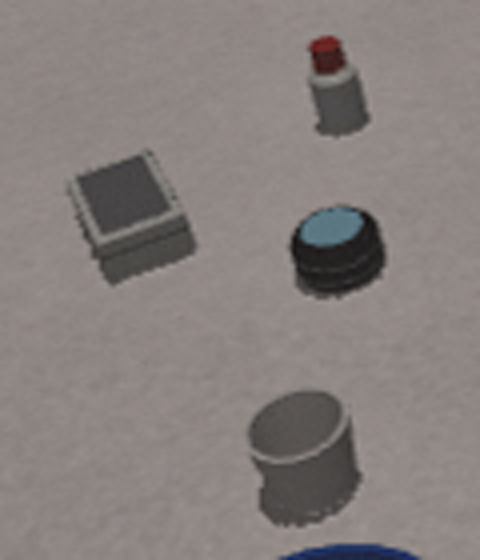

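View pics/d.png

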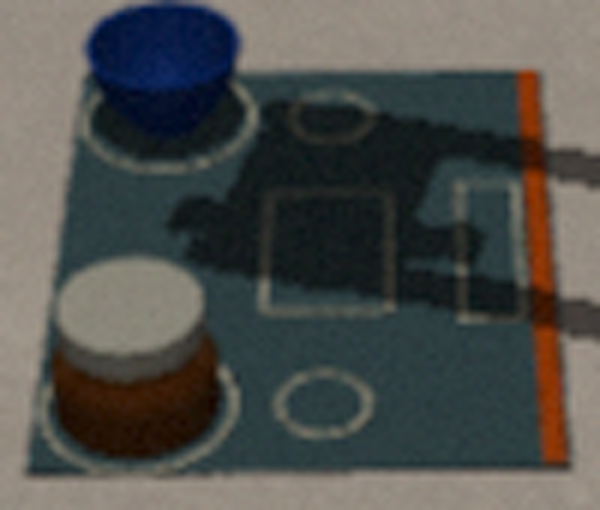

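```bash
python3 - <<'E'
from h import *
S=load("scene0");D=load("side0");W=load("wrist0")
for n,a,b in(("red",[190.6,180.9],[384.2,145.9]),("green",[397.2,142.8],[365.7,287.7]),("yel",[426.7,165.4],[300.4,281.1])): print(n,tri([(S,a),(D,b)]).round(1))
# case top corners (crop coords->px)
sc=lambda p:np.array(p)/4-.375+[110,170]
sa=lambda p:np.array(p)/5-.4+[255,120]; sb=lambda p:np.array(p)/5-.4+[250,270]; sd=lambda p:np.array(p)/6-.42+[255,165]
print("case scene",ray(S,sc([[68,186],[150,152],[186,213],[98,248]]),30).round(0).tolist())
print("case side",ray(D,sa([[484,52],[588,47],[604,80],[490,90]]),30).round(0).tolist())
print("lens glass",ray(S,sc([[332,226]]),30).round(), ray(D,sa([[411,141]]),30).round())
print("cup rim",ray(S,sc([[299,425]]),42).round(), ray(D,sa([[179,92]]),42).round())
print("torch top side",ray(D,sb([[132,333],[350,336],[355,376],[135,365]]),18).round().tolist())
# mat
print("mat side",ray(D,sd([[542,70],[570,467],[28,472],[72,70]]),3).round().tolist())
print("ring/case outlines side",ray(D,sd([[332,116],[324,404],[[0]]][:2]),3).round(1).tolist())
print("mat wrist",ray(W,[[192.5,70],[410,23],[260,306]],3).round().tolist(), ray(W,[[297,88],[332.5,264.5]],3).round(1).tolist(),ray(W,[[283.5,152],[334,141.5],[347,212],[299,222]],3).round().tolist())
E
```

```text
red [ 421.1 -281.1   56.5]
green [410.7 294.   56. ]
yel [551.1 304.   57.1]
case scene [[480.0, -432.0, 30.0], [460.0, -389.0, 30.0], [529.0, -366.0, 30.0], [545.0, -410.0, 30.0]]
case side [[540.0, -404.0, 30.0], [472.0, -423.0, 30.0], [457.0, -381.0, 30.0], [530.0, -355.0, 30.0]]
lens glass [[ 568. -288.   30.]] [[ 570. -284.   30.]]
cup rim [[ 728. -305.   42.]] [[ 725. -298.   42.]]
torch top side [[576.0, 422.0, 18.0], [490.0, 408.0, 18.0], [485.0, 425.0, 18.0], [571.0, 437.0, 18.0]]
mat side [[527.0, -172.0, 3.0], [472.0, 111.0, 3.0], [695.0, 154.0, 3.0], [759.0, -131.0, 3.0]]
ring/case outlines side [[622.2, -115.2, 3.0], [581.6, 90.8, 3.0]]
mat wrist [[473.0, 106.0, 3.0], [696.0, 150.0, 3.0], [530.0, -177.0, 3.0]] [[581.8, 88.1, 3.0], [622.5, -118.3, 3.0]] [[566.0, 20.0, 3.0], [622.0, 32.0, 3.0], [639.0, -50.0, 3.0], [582.0, -63.0, 3.0]]
```

Both views agree. The mat yaw is about 11.1°, and the case goes to about (602,-14). I'll go to the case first, using a helper that computes the remaining shift in tool axes.

```bash
cat > go.py <<'E'
import sys
from h import *
from scipy.spatial.transform import Rotation as Ro
# go.py x y z phi : phi = world angle of jaw axis (tool y), deg
x,y,z,phi=map(float,sys.argv[1:5]); s=sense()
R=Ro.from_euler('xyz',s["tcp_rot"],degrees=True)
T=Ro.from_euler('xyz',[180,0,phi+90],degrees=True)
d=R.as_matrix().T@(np.array([x,y,z])-s["tool_pos"])
r=(R.inv()*T).as_rotvec(degrees=True)
print("t",(d/150).round(3),"a",(r/45).round(3),"pos",s["tool_pos"].round(1),"time",round(s["time"],2),"gap",round(s["finger_gap"],1),"j6",s["joint_pos"][5].round(),"f",s["ft_force"].round(1))
E
python3 -m jog '[{"tx":-1,"ty":-0.2,"tz":0.3,"az":0.78,"hand":1},{"tx":-1,"ty":-0.2,"tz":0.3,"az":0.78,"hand":1},{"tx":-1,"ty":-0.2,"tz":0.3,"az":0.78,"hand":1},{"tx":-1,"ty":-0.2,"tz":0.3,"az":0.78,"hand":1},{"tx":-1,"ty":-0.2,"tz":0.3,"az":0.78,"hand":1}]'
python3 go.py 502 -395 340 -72
```

```text
t [-2.634 -0.652  0.426] a [-2.0e-03  1.0e-03  1.6e+00] pos [599.8   0.  403.9] time 0.15 gap 85.6 j6 -5.0 f [-0.2  0.1 -0.4]invalid input at $[0]: expected keys tx, ty, tz, ax, ay, az, hand
```

```bash

python3 -m jog '[{"tx":-1,"ty":-0.2,"tz":0.3,"ax":0,"ay":0,"az":0.78,"hand":1},{"tx":-1,"ty":-0.2,"tz":0.3,"ax":0,"ay":0,"az":0.78,"hand":1},{"tx":-1,"ty":-0.2,"tz":0.3,"ax":0,"ay":0,"az":0.78,"hand":1},{"tx":-1,"ty":-0.2,"tz":0.3,"ax":0,"ay":0,"az":0.78,"hand":1},{"tx":-1,"ty":-0.2,"tz":0.3,"ax":0,"ay":0,"az":0.78,"hand":1}]'
python3 go.py 502 -395 340 -72
```

```text
time: 0.57
tool_pos: [567.9, -155.1, 356.6]
tcp_rot: [-179.8, 0.2, 54.3]
ft_force: [0.0, -0.1, -0.9]
finger_gap: 85.2
t [-1.554  0.578  0.114] a [-0.003  0.006  0.806] pos [ 567.9 -155.1  356.6] time 0.57 gap 85.2 j6 16.0 f [ 0.  -0.1 -0.9]
```

```bash

python3 -m jog '[{"tx":-1,"ty":0.38,"tz":0.1,"ax":0,"ay":0,"az":0.8,"hand":1},{"tx":-1,"ty":0.38,"tz":0.1,"ax":0,"ay":0,"az":0.8,"hand":1},{"tx":-1,"ty":0.38,"tz":0.1,"ax":0,"ay":0,"az":0.8,"hand":1},{"tx":-1,"ty":0.38,"tz":0.1,"ax":0,"ay":0,"az":0.8,"hand":1},{"tx":-1,"ty":0.38,"tz":0.1,"ax":0,"ay":0,"az":0.8,"hand":1}]'
python3 go.py 502 -395 340 -72
```

```text
time: 0.98
tool_pos: [527.9, -311.2, 343.4]
tcp_rot: [179.9, 0.1, 18.4]
ft_force: [0.8, -0.3, 0.1]
finger_gap: 85.4
t [-0.34   0.476  0.024] a [0.001 0.003 0.01 ] pos [ 527.9 -311.2  343.4] time 0.98 gap 85.4 j6 36.0 f [ 0.8 -0.3  0.1]
```

```bash

python3 -m jog '[{"tx":-0.34,"ty":0.476,"tz":0.02,"ax":0,"ay":0,"az":0.01,"hand":1},{"tx":-0.34,"ty":0.476,"tz":0.02,"ax":0,"ay":0,"az":0.01,"hand":1},{"tx":-0.34,"ty":0.476,"tz":0.02,"ax":0,"ay":0,"az":0.01,"hand":1},{"tx":-0.34,"ty":0.476,"tz":0.02,"ax":0,"ay":0,"az":0.01,"hand":1}]'
python3 - <<'E'
from h import *
s=snapshot("wrist"); cv2.imwrite("pics/w1.png",s["pixels"][:,:,::-1]); np.savez("w1.npz",**s); print(sense()["tool_pos"])
E
```

```text
time: 1.32
tool_pos: [504.2, -392.0, 340.9]
tcp_rot: [-180.0, 0.0, 18.4]
ft_force: [0.7, 0.9, -0.3]
finger_gap: 85.4
[ 504.95457104 -390.37340346  341.02614961]
```

View pics/w1.png

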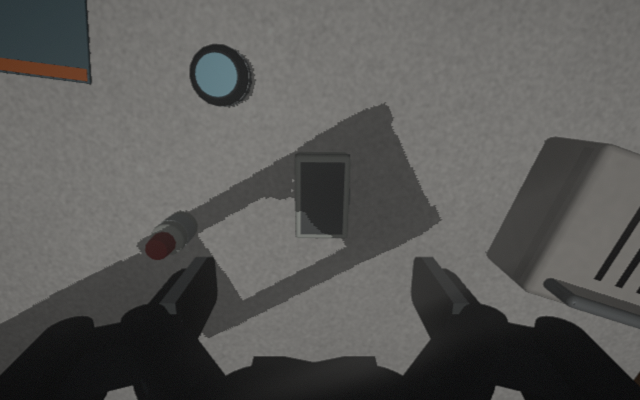

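Case top spans pixels (296,154) to (349,239). The lens glass is at (217,74) and the red cap at (160,246).

```bash
python3 - <<'E'
from h import *
s=load("w1")
b=lambda lo,hi,a:[ (x[0],x[1]) for x in blobs(s,lo,hi,a)[0]]
print(b((0,120,30),(8,255,255),80)); print(b((90,40,90),(110,255,255),300))
hsv=cv2.cvtColor(s["pixels"],cv2.COLOR_RGB2HSV)
g=s["pixels"].mean(2); print(g[200,285:360].astype(int).tolist()); print(g[145:250,322].astype(int).tolist())
print("case",ray(s,[[296,154],[349,154],[347,239],[297,239]],30).round(1).tolist())
P=cloud(s); m=(P[...,2]>22)&(P[...,2]<36); m[250:]=0
n,l,st,c=cv2.connectedComponentsWithStats(m.astype(np.uint8))
for i in range(1,n):
    if st[i,4]>300:
        q=P[l==i][:,:2].astype(np.float32); print(st[i].tolist(),q.mean(0),cv2.minAreaRect(q))
E
```

```text
[]
[([215.8, 74.2], [195, 52, 42, 45, 1445])]
[111, 112, 115, 116, 117, 119, 120, 121, 120, 92, 65, 62, 66, 68, 68, 57, 46, 41, 43, 42, 42, 40, 43, 42, 41, 41, 42, 43, 42, 42, 40, 42, 42, 41, 41, 42, 41, 40, 40, 40, 41, 41, 42, 40, 41, 41, 42, 41, 40, 40, 40, 41, 39, 40, 40, 39, 40, 40, 49, 62, 67, 64, 62, 56, 53, 63, 67, 68, 68, 70, 69, 68, 67, 68, 68]
[71, 71, 71, 70, 70, 71, 71, 60, 56, 50, 54, 60, 65, 66, 68, 69, 67, 53, 43, 42, 42, 43, 42, 43, 41, 41, 42, 42, 41, 40, 41, 40, 42, 41, 41, 40, 42, 40, 40, 41, 41, 42, 40, 42, 41, 40, 41, 42, 41, 41, 40, 41, 40, 41, 40, 40, 40, 42, 40, 41, 40, 40, 43, 41, 42, 41, 40, 41, 41, 40, 42, 41, 41, 41, 42, 41, 41, 42, 43, 42, 42, 42, 41, 41, 43, 43, 42, 43, 65, 90, 115, 118, 105, 106, 113, 116, 118, 120, 121, 121, 120, 120, 119, 117, 118]
case [[529.5, -368.1, 30.0], [543.7, -410.7, 30.0], [470.1, -435.7, 30.0], [455.7, -392.3, 30.0]]
[189, 44, 59, 62, 2864] [ 570.078   -290.28857] ((569.6480712890625, -288.87249755859375), (46.43962478637695, 47.06057357788086), 18.385868072509766)
[502, 138, 76, 112, 1407] [ 562.8185  -580.28436] ((559.97021484375, -580.3358764648438), (6.650304317474365, 111.255859375), 87.35758972167969)
[295, 155, 55, 83, 4454] [ 501.33258 -400.50638] ((499.8084716796875, -401.92431640625), (75.174560546875, 48.7387580871582), 17.556882858276367)
```

```bash
python3 go.py 500 -401 220 -72.3
```

```text
t [-0.054  0.058  0.807] a [-0.002  0.     0.018] pos [ 505.  -390.4  341. ] time 1.37 gap 85.4 j6 29.0 f [ 1.2  0.1 -1.1]
```

```bash

python3 -m jog '[{"tx":-0.054,"ty":0.058,"tz":0.3,"ax":0,"ay":0,"az":0.018,"hand":1},{"tx":-0.054,"ty":0.058,"tz":0.8,"ax":0,"ay":0,"az":0.018,"hand":1},{"tx":-0.054,"ty":0.058,"tz":0.8,"ax":0,"ay":0,"az":0.018,"hand":1},{"tx":-0.054,"ty":0.058,"tz":0.8,"ax":0,"ay":0,"az":0.018,"hand":1},{"tx":-0.054,"ty":0.058,"tz":0.8,"ax":0,"ay":0,"az":0.018,"hand":1}]'
python3 go.py 500 -401 178 -72.3
```

```text
time: 1.78
tool_pos: [500.1, -398.1, 219.1]
tcp_rot: [-179.6, 0.2, 17.9]
ft_force: [0.3, 0.2, -0.4]
finger_gap: 85.4
t [-0.006  0.02   0.274] a [-0.008  0.004  0.005] pos [ 500.1 -398.1  219.1] time 1.78 gap 85.4 j6 29.0 f [ 0.3  0.2 -0.4]
```

```bash

python3 -m jog '[{"tx":-0.006,"ty":0.02,"tz":0.2,"ax":0,"ay":0,"az":0,"hand":1},{"tx":-0.006,"ty":0.02,"tz":0.27,"ax":0,"ay":0,"az":0,"hand":1},{"tx":-0.006,"ty":0.02,"tz":0.27,"ax":0,"ay":0,"az":0,"hand":1},{"tx":-0.006,"ty":0.02,"tz":0.27,"ax":0,"ay":0,"az":0,"hand":0.6},{"tx":-0.006,"ty":0.02,"tz":0.27,"ax":0,"ay":0,"az":0,"hand":0.4}]' 40
python3 -m jog '[{"tx":0,"ty":0,"tz":0,"ax":0,"ay":0,"az":0,"hand":0.4},{"tx":0,"ty":0,"tz":0,"ax":0,"ay":0,"az":0,"hand":0.4},{"tx":0,"ty":0,"tz":0,"ax":0,"ay":0,"az":0,"hand":0.4},{"tx":0,"ty":0,"tz":0,"ax":0,"ay":0,"az":0,"hand":0.3},{"tx":0,"ty":0,"tz":0,"ax":0,"ay":0,"az":0,"hand":0.3}]' 40
python3 go.py 500 -401 178 -72.3
```

```text
time: 2.2
tool_pos: [501.8, -404.0, 184.0]
tcp_rot: [179.8, -0.1, 17.9]
ft_force: [1.8, -0.6, -0.2]
finger_gap: 64.4
time: 2.62
tool_pos: [501.6, -404.2, 183.8]
tcp_rot: [179.8, -0.1, 17.8]
ft_force: [-0.2, 2.5, 7.5]
finger_gap: 47.6
t [-0.004 -0.024  0.039] a [ 0.004 -0.002  0.003] pos [ 501.6 -404.2  183.8] time 2.62 gap 47.6 j6 29.0 f [-0.2  2.5  7.5]
```

Gripped at 47.6 mm. Lifting.

```bash

python3 -m jog '[{"tx":0,"ty":0,"tz":-0.2,"ax":0,"ay":0,"az":0,"hand":0.3},{"tx":0,"ty":0,"tz":-0.45,"ax":0,"ay":0,"az":0,"hand":0.3},{"tx":0,"ty":0,"tz":-0.7,"ax":0,"ay":0,"az":0,"hand":0.3},{"tx":0,"ty":0,"tz":-0.7,"ax":0,"ay":0,"az":0,"hand":0.3}]' 40
python3 go.py 602 -14 285 11.1
```

```text
time: 2.95
tool_pos: [503.0, -405.7, 297.0]
tcp_rot: [179.3, -0.4, 17.8]
ft_force: [1.4, -1.3, 0.7]
finger_gap: 46.9
t [ 1.428 -2.284  0.061] a [ 0.02   0.005 -1.85 ] pos [ 503.  -405.7  297. ] time 2.95 gap 46.9 j6 29.0 f [ 1.4 -1.3  0.7]
```

```bash

python3 -m jog '[{"tx":0.55,"ty":-0.8,"tz":0.05,"ax":0,"ay":0,"az":-0.75,"hand":0.3},{"tx":0.55,"ty":-0.8,"tz":0.05,"ax":0,"ay":0,"az":-0.75,"hand":0.3},{"tx":0.55,"ty":-0.8,"tz":0.05,"ax":0,"ay":0,"az":-0.75,"hand":0.3},{"tx":0.55,"ty":-0.8,"tz":0.05,"ax":0,"ay":0,"az":-0.75,"hand":0.3},{"tx":0.55,"ty":-0.8,"tz":0.05,"ax":0,"ay":0,"az":-0.75,"hand":0.3}]'
python3 go.py 602 -14 285 11.1
```

```text
time: 3.37
tool_pos: [543.7, -259.6, 278.8]
tcp_rot: [-180.0, -0.1, 52.2]
ft_force: [-0.4, 0.5, -1.2]
finger_gap: 47.3
t [ 1.532 -0.697 -0.038] a [ 0.    -0.002 -1.087] pos [ 543.7 -259.6  278.8] time 3.37 gap 47.3 j6 7.0 f [-0.4  0.5 -1.2]
```

```bash

python3 -m jog '[{"tx":0.95,"ty":-0.45,"tz":-0.03,"ax":0,"ay":0,"az":-0.75,"hand":0.3},{"tx":0.95,"ty":-0.45,"tz":-0.03,"ax":0,"ay":0,"az":-0.75,"hand":0.3},{"tx":0.95,"ty":-0.45,"tz":-0.03,"ax":0,"ay":0,"az":-0.75,"hand":0.3},{"tx":0.95,"ty":-0.45,"tz":-0.03,"ax":0,"ay":0,"az":-0.75,"hand":0.3},{"tx":0.95,"ty":-0.45,"tz":-0.03,"ax":0,"ay":0,"az":-0.75,"hand":0.3}]'
python3 go.py 602 -14 285 11.1
```

```text
time: 3.78
tool_pos: [579.3, -104.9, 284.2]
tcp_rot: [179.9, -0.1, 86.0]
ft_force: [-0.5, -1.0, -1.7]
finger_gap: 47.3
t [ 0.615  0.109 -0.004] a [ 0.003 -0.003 -0.336] pos [ 579.3 -104.9  284.2] time 3.78 gap 47.3 j6 -11.0 f [-0.5 -1.  -1.7]
```

```bash

python3 -m jog '[{"tx":0.615,"ty":0.109,"tz":0,"ax":0,"ay":0,"az":-0.335,"hand":0.3},{"tx":0.615,"ty":0.109,"tz":0,"ax":0,"ay":0,"az":-0.335,"hand":0.3},{"tx":0.615,"ty":0.109,"tz":0,"ax":0,"ay":0,"az":-0.335,"hand":0.3},{"tx":0.615,"ty":0.109,"tz":0.2,"ax":0,"ay":0,"az":-0.335,"hand":0.3},{"tx":0.615,"ty":0.109,"tz":0.4,"ax":0,"ay":0,"az":-0.335,"hand":0.3}]'
python3 - <<'E'
from h import *
s=snapshot("wrist"); cv2.imwrite("pics/w2.png",s["pixels"][:,:,::-1])
E
python3 go.py 602 -14 187 11.1
```

```text
time: 4.2
tool_pos: [603.9, -18.7, 226.0]
tcp_rot: [179.6, 0.1, 100.5]
ft_force: [0.8, 0.5, -1.9]
finger_gap: 47.1
t [0.03 0.02 0.2 ] a [-0.006 -0.002 -0.014] pos [600.  -18.9 217. ] time 4.25 gap 47.1 j6 -17.0 f [-5.1 -0.  -6. ]
```

View pics/w2.png

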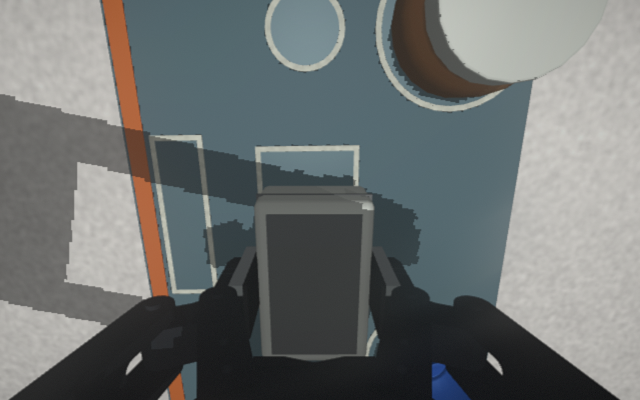

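```bash

python3 -m jog '[{"tx":0.03,"ty":0.02,"tz":0,"ax":0,"ay":0,"az":-0.014,"hand":0.3},{"tx":0.03,"ty":0.02,"tz":0.05,"ax":0,"ay":0,"az":-0.014,"hand":0.3},{"tx":0.03,"ty":0.02,"tz":0.1,"ax":0,"ay":0,"az":-0.014,"hand":0.3},{"tx":0.03,"ty":0.02,"tz":0.1,"ax":0,"ay":0,"az":-0.014,"hand":0.3}]'
python3 go.py 602 -14 187 11.1
```

```text
time: 4.58
tool_pos: [604.3, -15.2, 208.3]
tcp_rot: [180.0, 0.0, 101.0]
ft_force: [0.0, 0.2, -0.9]
finger_gap: 47.6
t [ 0.011 -0.014  0.142] a [ 0.001  0.    -0.002] pos [604.3 -15.2 208.3] time 4.58 gap 47.6 j6 -17.0 f [ 0.   0.2 -0.9]
```

```bash

python3 -m jog '[{"tx":0.01,"ty":-0.014,"tz":0.05,"ax":0,"ay":0,"az":0,"hand":0.3},{"tx":0.01,"ty":-0.014,"tz":0.1,"ax":0,"ay":0,"az":0,"hand":0.3},{"tx":0.01,"ty":-0.014,"tz":0.13,"ax":0,"ay":0,"az":0,"hand":0.3},{"tx":0.01,"ty":-0.014,"tz":0.14,"ax":0,"ay":0,"az":0,"hand":0.3},{"tx":0.01,"ty":-0.014,"tz":0.14,"ax":0,"ay":0,"az":0,"hand":0.3}]'
python3 go.py 602 -14 187 11.1
```

```text
time: 5.0
tool_pos: [601.6, -13.9, 187.0]
tcp_rot: [-180.0, -0.0, 101.0]
ft_force: [0.5, 0.4, -0.2]
finger_gap: 47.1
t [-0.001  0.002  0.   ] a [-0.001 -0.    -0.002] pos [601.6 -13.9 187. ] time 5.0 gap 47.1 j6 -17.0 f [ 0.5  0.4 -0.2]
```

```bash

python3 -m jog '[{"tx":0,"ty":0,"tz":0.005,"ax":0,"ay":0,"az":0,"hand":0.3},{"tx":0,"ty":0,"tz":0.005,"ax":0,"ay":0,"az":0,"hand":0.6},{"tx":0,"ty":0,"tz":0.005,"ax":0,"ay":0,"az":0,"hand":0.8},{"tx":0,"ty":0,"tz":0.005,"ax":0,"ay":0,"az":0,"hand":0.8},{"tx":0,"ty":0,"tz":0.005,"ax":0,"ay":0,"az":0,"hand":0.8}]'
python3 -m jog '[{"tx":0,"ty":0,"tz":-0.1,"ax":0,"ay":0,"az":0,"hand":0.8},{"tx":0,"ty":0,"tz":-0.3,"ax":0,"ay":0,"az":0,"hand":1},{"tx":0,"ty":0,"tz":-0.6,"ax":0,"ay":0,"az":0,"hand":1},{"tx":0,"ty":0,"tz":-0.8,"ax":0,"ay":0,"az":0,"hand":1},{"tx":0,"ty":0,"tz":-0.8,"ax":0,"ay":0,"az":0,"hand":1}]'
python3 - <<'E'
from h import *
for n in("wrist","side"):
    s=snapshot(n); cv2.imwrite(f"pics/{n}3.png",s["pixels"][:,:,::-1]); np.savez(n+"3.npz",**s)
E
python3 go.py 570 -289 290 11.1
```

```text
time: 5.42
tool_pos: [601.8, -13.9, 186.4]
tcp_rot: [180.0, 0.0, 101.0]
ft_force: [0.4, 0.0, 0.6]
finger_gap: 68.4
time: 5.83
tool_pos: [604.5, -14.1, 315.7]
tcp_rot: [179.3, 0.2, 101.0]
ft_force: [1.4, 0.2, 1.1]
finger_gap: 85.2
t [-1.758 -0.566  0.127] a [ 0.006  0.002 -0.001] pos [602.7 -13.9 309.1] time 5.93 gap 85.0 j6 -17.0 f [ 0.4  0.2 -0.5]
```

View pics/wrist3.png

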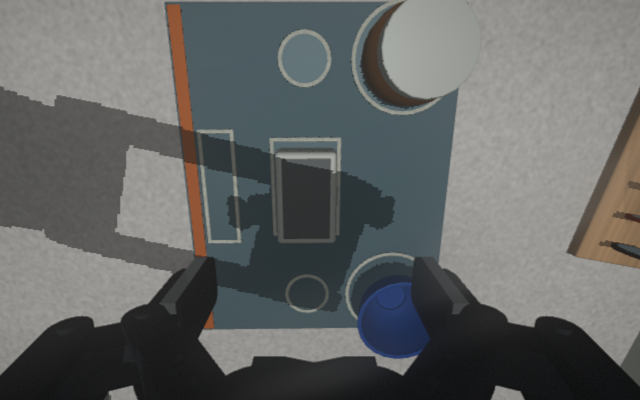

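```bash
python3 - <<'E'
from h import *
s=load("wrist3"); P=cloud(s); m=(P[...,2]>26)&(P[...,2]<38); m[260:]=0
n,l,st,c=cv2.connectedComponentsWithStats(m.astype(np.uint8))
for i in range(1,n):
    if st[i,4]>300:
        q=P[l==i][:,:2].astype(np.float32); print(st[i].tolist(),q.mean(0),cv2.minAreaRect(q))
print("case top",ray(s,[[272,153],[334,153],[336,242],[277,242]],33).round(1).tolist())
r=ray(s,[[303.5,58],[306.5,293.5]],3); print("rings",r.round(1).tolist(),r.mean(0)); d=r[0]-r[1]; print(np.degrees(np.arctan2(-d[0],d[1])),np.linalg.norm(d))
E
```

```text
[365, 1, 71, 105, 1176] [639.0697   90.79906] ((645.9085693359375, 93.78144836425781), (38.19923400878906, 70.617431640625), 35.430641174316406)
[275, 150, 62, 93, 5504] [602.0761  -14.41585] ((602.7849731445312, -16.353836059570312), (48.842987060546875, 75.48836517333984), 10.782903671264648)
case top [[570.7, 14.5, 33.0], [617.0, 23.4, 33.0], [633.8, -48.1, 33.0], [586.1, -57.1, 33.0]]
rings [[580.8, 88.2, 3.0], [622.0, -118.5, 3.0]] [601.42408421 -15.18023654   3.        ]
11.278551341406047 210.76213228098698
```

Case centre is within about 2 mm of its place and 0.5° in yaw. Now the lens.

```bash

python3 -m jog '[{"tx":-1,"ty":-0.32,"tz":0.1,"ax":0,"ay":0,"az":0,"hand":1},{"tx":-1,"ty":-0.32,"tz":0.1,"ax":0,"ay":0,"az":0,"hand":1},{"tx":-1,"ty":-0.32,"tz":0.1,"ax":0,"ay":0,"az":0,"hand":1},{"tx":-1,"ty":-0.32,"tz":0.1,"ax":0,"ay":0,"az":0,"hand":1}]'
python3 -m jog '[{"tx":-0.7,"ty":-0.24,"tz":0.02,"ax":0,"ay":0,"az":0,"hand":1},{"tx":-0.7,"ty":-0.24,"tz":0.02,"ax":0,"ay":0,"az":0,"hand":1},{"tx":-0.7,"ty":-0.24,"tz":0.02,"ax":0,"ay":0,"az":0,"hand":1},{"tx":-0.7,"ty":-0.24,"tz":0.02,"ax":0,"ay":0,"az":0,"hand":1}]'
python3 - <<'E'
from h import *
s=snapshot("wrist"); cv2.imwrite("pics/w4.png",s["pixels"][:,:,::-1])
P=cloud(s); m=(P[...,2]>24)&(P[...,2]<36); m[260:]=0
n,l,st,c=cv2.connectedComponentsWithStats(m.astype(np.uint8))
for i in range(1,n):
    if st[i,4]>300:
        q=P[l==i][:,:2].astype(np.float32); print(st[i].tolist(),q.mean(0),cv2.minEnclosingCircle(q))
for b in blobs(s,(85,40,60),(110,255,255),200)[0]: print(b,ray(s,b[0],30))
E
python3 go.py 569.6 -289 180 11.1
```

```text
time: 6.27
tool_pos: [582.0, -172.3, 288.9]
tcp_rot: [-179.8, -0.1, 101.0]
ft_force: [0.8, 0.4, -0.3]
finger_gap: 85.4
time: 6.6
tool_pos: [566.0, -285.2, 286.0]
tcp_rot: [-179.8, -0.0, 100.8]
ft_force: [0.2, 0.0, -0.2]
finger_gap: 85.2
[98, 144, 39, 44, 459] [ 432.1441  -276.54764] ((422.989990234375, -281.5536804199219), 15.15023136138916)
[286, 180, 64, 62, 3051] [ 568.75726 -286.65173] ((569.0726318359375, -288.6076965332031), 23.82927703857422)
([406.1, 21.1], [290, 0, 239, 42, 8045]) [[ 598.81475998 -156.94460425   30.        ]]
([607.9, 29.9], [584, 19, 40, 20, 436]) [[ 721.82365697 -138.72759992   30.        ]]
([318.1, 213.5], [296, 192, 45, 43, 1516]) [[ 569.41532857 -288.68291833   30.        ]]
t [-0.045  0.014  0.706] a [-0.003 -0.002 -0.007] pos [ 566.6 -282.8  286. ] time 6.65 gap 85.4 j6 -42.0 f [ 0.7  0.3 -0.7]
```

View pics/w4.png

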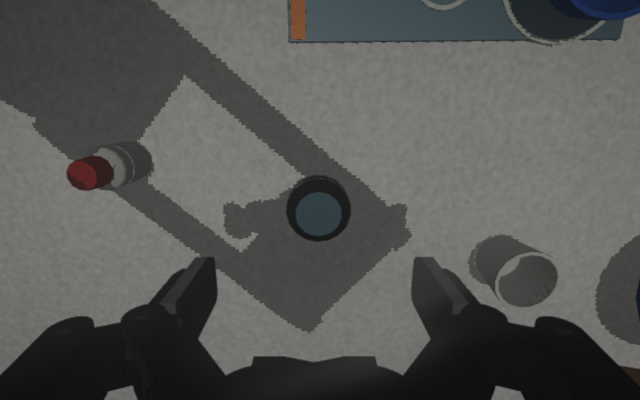

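```bash

python3 -m jog '[{"tx":-0.04,"ty":0.014,"tz":0.25,"ax":0,"ay":0,"az":0,"hand":1},{"tx":-0.04,"ty":0.014,"tz":0.5,"ax":0,"ay":0,"az":0,"hand":1},{"tx":-0.04,"ty":0.014,"tz":0.6,"ax":0,"ay":0,"az":0,"hand":1},{"tx":-0.04,"ty":0.014,"tz":0.68,"ax":0,"ay":0,"az":0,"hand":1},{"tx":-0.04,"ty":0.014,"tz":0.68,"ax":0,"ay":0,"az":0,"hand":1}]'
python3 go.py 569.6 -289 180 11.1
```

```text
time: 7.07
tool_pos: [570.0, -283.9, 182.6]
tcp_rot: [-179.7, -0.3, 101.1]
ft_force: [0.6, 1.3, 0.4]
finger_gap: 85.8
t [-0.033 -0.009  0.017] a [-0.006 -0.006 -0.   ] pos [ 570.  -283.9  182.6] time 7.07 gap 85.8 j6 -42.0 f [0.6 1.3 0.4]
```

```bash

python3 -m jog '[{"tx":-0.03,"ty":-0.005,"tz":0,"ax":0,"ay":0,"az":0,"hand":1},{"tx":-0.03,"ty":-0.005,"tz":0,"ax":0,"ay":0,"az":0,"hand":0.8},{"tx":-0.03,"ty":-0.005,"tz":0,"ax":0,"ay":0,"az":0,"hand":0.6},{"tx":-0.03,"ty":-0.005,"tz":0,"ax":0,"ay":0,"az":0,"hand":0.3},{"tx":-0.03,"ty":-0.005,"tz":0,"ax":0,"ay":0,"az":0,"hand":0.3}]' 40
python3 -m jog '[{"tx":0,"ty":0,"tz":0,"ax":0,"ay":0,"az":0,"hand":0.3},{"tx":0,"ty":0,"tz":0,"ax":0,"ay":0,"az":0,"hand":0.3},{"tx":0,"ty":0,"tz":0,"ax":0,"ay":0,"az":0,"hand":0.3},{"tx":0,"ty":0,"tz":0,"ax":0,"ay":0,"az":0,"hand":0.3}]' 40
python3 go.py 569.6 -289 180 11.1
```

```text
time: 7.48
tool_pos: [572.3, -290.8, 188.9]
tcp_rot: [179.9, 0.1, 101.0]
ft_force: [-2.1, 0.7, 5.3]
finger_gap: 45.6
time: 7.82
tool_pos: [572.3, -290.8, 188.9]
tcp_rot: [179.9, 0.1, 101.0]
ft_force: [-2.5, -0.6, 7.1]
finger_gap: 45.3
t [ 0.015 -0.015  0.059] a [ 0.003  0.003 -0.002] pos [ 572.3 -290.8  188.9] time 7.82 gap 45.3 j6 -43.0 f [-2.5 -0.6  7.1]
```

The grip is too high: the gap is 45 mm, so the pads are on the taper. I'll reopen and go about 12 mm lower.

```bash

python3 -m jog '[{"tx":0.01,"ty":-0.015,"tz":0,"ax":0,"ay":0,"az":0,"hand":0.8},{"tx":0.01,"ty":-0.015,"tz":0,"ax":0,"ay":0,"az":0,"hand":0.9},{"tx":0.01,"ty":-0.015,"tz":0,"ax":0,"ay":0,"az":0,"hand":0.9},{"tx":0.01,"ty":-0.015,"tz":0.04,"ax":0,"ay":0,"az":0,"hand":0.9},{"tx":0.01,"ty":-0.015,"tz":0.07,"ax":0,"ay":0,"az":0,"hand":0.9}]' 30
python3 go.py 569.6 -289 176 11.1
```

```text
time: 8.23
tool_pos: [569.0, -289.2, 175.6]
tcp_rot: [180.0, 0.0, 101.0]
ft_force: [-0.4, 0.3, -0.4]
finger_gap: 76.8
t [ 0.001  0.004 -0.003] a [ 0.     0.    -0.001] pos [ 569.  -289.2  175.6] time 8.23 gap 76.8 j6 -43.0 f [-0.4  0.3 -0.4]
```

```bash

python3 -m jog '[{"tx":0,"ty":0,"tz":0,"ax":0,"ay":0,"az":0,"hand":0.7},{"tx":0,"ty":0,"tz":0,"ax":0,"ay":0,"az":0,"hand":0.5},{"tx":0,"ty":0,"tz":0,"ax":0,"ay":0,"az":0,"hand":0.3},{"tx":0,"ty":0,"tz":0,"ax":0,"ay":0,"az":0,"hand":0.3},{"tx":0,"ty":0,"tz":0,"ax":0,"ay":0,"az":0,"hand":0.3}]' 30
python3 -m jog '[{"tx":0,"ty":0,"tz":0,"ax":0,"ay":0,"az":0,"hand":0.3},{"tx":0,"ty":0,"tz":0,"ax":0,"ay":0,"az":0,"hand":0.3},{"tx":0,"ty":0,"tz":0,"ax":0,"ay":0,"az":0,"hand":0.3}]' 40
python3 go.py 569.6 -289 176 11.1
```

```text
time: 8.65
tool_pos: [569.0, -289.2, 175.9]
tcp_rot: [-180.0, 0.0, 101.0]
ft_force: [-0.2, -0.4, -2.0]
finger_gap: 46.6
time: 8.9
tool_pos: [568.9, -289.2, 175.9]
tcp_rot: [-180.0, -0.0, 101.0]
ft_force: [0.1, -0.1, -1.0]
finger_gap: 46.1
t [ 0.001  0.005 -0.001] a [-0.    -0.    -0.002] pos [ 568.9 -289.2  175.9] time 8.9 gap 46.1 j6 -43.0 f [ 0.1 -0.1 -1. ]
```

```bash

python3 -m jog '[{"tx":0,"ty":0,"tz":-0.15,"ax":0,"ay":0,"az":0,"hand":0.3},{"tx":0,"ty":0,"tz":-0.4,"ax":0,"ay":0,"az":0,"hand":0.3},{"tx":0.1,"ty":0,"tz":-0.6,"ax":0,"ay":0,"az":0,"hand":0.3},{"tx":0.4,"ty":0.1,"tz":-0.7,"ax":0,"ay":0,"az":0,"hand":0.3},{"tx":0.6,"ty":0.2,"tz":-0.7,"ax":0,"ay":0,"az":0,"hand":0.3}]'
python3 go.py 602.3 -16 290 11.1
```

```text
time: 9.32
tool_pos: [581.9, -196.3, 286.0]
tcp_rot: [179.7, 0.3, 100.8]
ft_force: [1.7, 0.5, -1.1]
finger_gap: 46.5
t [ 1.155  0.359 -0.03 ] a [ 0.008  0.006 -0.006] pos [ 581.9 -196.3  286. ] time 9.32 gap 46.5 j6 -34.0 f [ 1.7  0.5 -1.1]
```

```bash

python3 -m jog '[{"tx":0.27,"ty":0.1,"tz":0,"ax":0,"ay":0,"az":0,"hand":0.3},{"tx":0.5,"ty":0.2,"tz":0,"ax":0,"ay":0,"az":0,"hand":0.3},{"tx":0.8,"ty":0.3,"tz":0,"ax":0,"ay":0,"az":0,"hand":0.3},{"tx":0.97,"ty":0.34,"tz":0,"ax":0,"ay":0,"az":0,"hand":0.3},{"tx":1,"ty":0.36,"tz":0,"ax":0,"ay":0,"az":0,"hand":0.3}]'
python3 go.py 602.3 -16 240 11.1
```

```text
time: 9.73
tool_pos: [605.4, -32.3, 280.9]
tcp_rot: [180.0, -0.1, 101.3]
ft_force: [-0.8, 1.0, -0.6]
finger_gap: 46.4
t [0.11  0.001 0.273] a [ 0.    -0.003  0.004] pos [605.4 -32.3 280.9] time 9.73 gap 46.4 j6 -19.0 f [-0.8  1.  -0.6]
```

```bash

python3 -m jog '[{"tx":0.08,"ty":0,"tz":0.05,"ax":0,"ay":0,"az":0,"hand":0.3},{"tx":0.11,"ty":0,"tz":0.15,"ax":0,"ay":0,"az":0,"hand":0.3},{"tx":0.11,"ty":0,"tz":0.27,"ax":0,"ay":0,"az":0,"hand":0.3},{"tx":0.11,"ty":0,"tz":0.32,"ax":0,"ay":0,"az":0,"hand":0.3},{"tx":0.11,"ty":0,"tz":0.32,"ax":0,"ay":0,"az":0,"hand":0.3}]'
python3 -m jog '[{"tx":0,"ty":0,"tz":0,"ax":0,"ay":0,"az":0,"hand":0.3}]'
python3 - <<'E'
from h import *
s=snapshot("side"); cv2.imwrite("pics/s5.png",cv2.resize(s["pixels"][150:260,240:400,::-1],None,fx=4,fy=4))
E
python3 go.py 602.3 -16 211 11.1
```

```text
time: 10.15
tool_pos: [600.8, -21.8, 229.8]
tcp_rot: [-179.7, -0.1, 101.0]
ft_force: [-1.4, -0.8, -1.1]
finger_gap: 46.2
time: 10.23
tool_pos: [601.9, -22.1, 232.3]
tcp_rot: [-179.9, -0.0, 101.0]
ft_force: [0.1, -0.7, -0.5]
finger_gap: 46.8
t [0.04  0.007 0.149] a [ 0.     0.    -0.003] pos [602.5 -22.1 233.3] time 10.28 gap 46.4 j6 -18.0 f [ 0.5  0.5 -0.1]
```

View pics/s5.png

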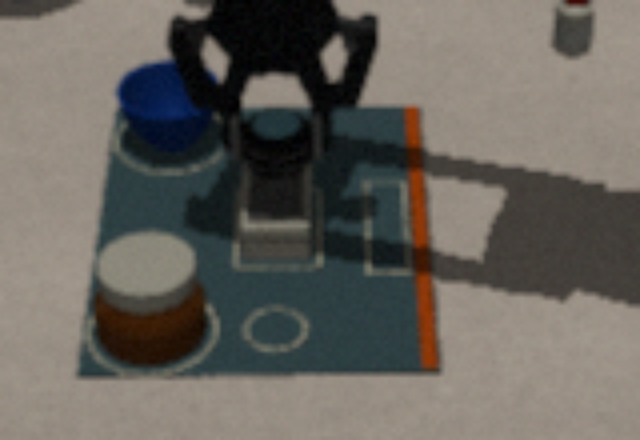

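```bash

python3 -m jog '[{"tx":0.045,"ty":0.005,"tz":0.03,"ax":0,"ay":0,"az":0,"hand":0.3},{"tx":0.045,"ty":0.005,"tz":0.08,"ax":0,"ay":0,"az":0,"hand":0.3},{"tx":0.045,"ty":0.005,"tz":0.12,"ax":0,"ay":0,"az":0,"hand":0.3},{"tx":0.045,"ty":0.005,"tz":0.15,"ax":0,"ay":0,"az":0,"hand":0.3},{"tx":0.045,"ty":0.005,"tz":0.15,"ax":0,"ay":0,"az":0,"hand":0.3}]'
python3 -m jog '[{"tx":0,"ty":0,"tz":0,"ax":0,"ay":0,"az":0,"hand":0.3}]'
python3 go.py 602.3 -15.5 209 11.1
```

```text
time: 10.7
tool_pos: [601.3, -14.6, 209.1]
tcp_rot: [-179.9, -0.0, 101.0]
ft_force: [-0.2, 0.3, -0.6]
finger_gap: 46.3
time: 10.78
tool_pos: [601.6, -14.6, 209.9]
tcp_rot: [-179.9, -0.0, 101.0]
ft_force: [-0.7, 0.4, 0.1]
finger_gap: 46.4
t [-0.007  0.004  0.006] a [-0.001 -0.    -0.001] pos [601.6 -14.6 209.9] time 10.78 gap 46.4 j6 -17.0 f [-0.7  0.4  0.1]
```

```bash

python3 -m jog '[{"tx":-0.004,"ty":0.002,"tz":0.006,"ax":0,"ay":0,"az":0,"hand":0.3},{"tx":-0.004,"ty":0.002,"tz":0.006,"ax":0,"ay":0,"az":0,"hand":0.3},{"tx":-0.004,"ty":0.002,"tz":0.006,"ax":0,"ay":0,"az":0,"hand":0.65},{"tx":-0.004,"ty":0.002,"tz":0.006,"ax":0,"ay":0,"az":0,"hand":0.85},{"tx":-0.004,"ty":0.002,"tz":0.006,"ax":0,"ay":0,"az":0,"hand":0.85}]'
python3 -m jog '[{"tx":0,"ty":0,"tz":0,"ax":0,"ay":0,"az":0,"hand":0.85},{"tx":0,"ty":0,"tz":-0.1,"ax":0,"ay":0,"az":0,"hand":0.85},{"tx":0,"ty":0,"tz":-0.3,"ax":0,"ay":0,"az":0,"hand":0.85},{"tx":0,"ty":0,"tz":-0.55,"ax":0,"ay":0,"az":0,"hand":0.85},{"tx":0,"ty":0,"tz":-0.6,"ax":0,"ay":0,"az":0,"hand":0.85}]'
python3 - <<'E'
from h import *
s=snapshot("wrist"); cv2.imwrite("pics/w6.png",s["pixels"][:,:,::-1]); np.savez("w6.npz",**s)
for b in blobs(s,(85,40,60),(110,255,255),200)[0]: print(b,ray(s,b[0],63))
P=cloud(s); m=(P[...,2]>56)&(P[...,2]<68); m[300:]=0
n,l,st,c=cv2.connectedComponentsWithStats(m.astype(np.uint8))
for i in range(1,n):
    if st[i,4]>300:
        q=P[l==i][:,:2].astype(np.float32); print(st[i].tolist(),q.mean(0),cv2.minEnclosingCircle(q))
E
python3 go.py 420 -281 300 -79
```

```text
time: 11.2
tool_pos: [602.3, -15.2, 209.9]
tcp_rot: [180.0, 0.0, 101.0]
ft_force: [0.1, 0.8, -0.3]
finger_gap: 72.3
time: 11.62
tool_pos: [604.1, -15.3, 306.5]
tcp_rot: [179.5, 0.2, 101.0]
ft_force: [1.7, -0.9, 1.8]
finger_gap: 72.5
([320.7, 132.1], [179, 0, 286, 334, 39356]) [[600.61373033  38.59927224  63.        ]]
([379.2, 67.9], [361, 2, 71, 108, 664]) [[627.64539014  82.35254105  63.        ]]
([306.4, 55.5], [284, 31, 46, 50, 1783]) [[583.5182016   80.72271434  63.        ]]
([306.8, 145.1], [275, 142, 65, 8, 359]) [[593.5019685   28.92298408  63.        ]]
([235.5, 243.4], [197, 164, 64, 108, 1111]) [[557.37089757 -47.17281515  63.        ]]
([220.0, 206.1], [204, 169, 33, 74, 1865]) [[543.76942714 -22.13171136  63.        ]]
([251.9, 189.8], [237, 174, 35, 30, 615]) [[563.21959105  -6.88364973  63.        ]]
([308.1, 211.9], [284, 189, 49, 47, 1786]) [[602.66128063 -15.0168089   63.        ]]
([371.9, 285.0], [352, 260, 44, 62, 1205]) [[658.51959342 -61.16528272  63.        ]]
([311.1, 303.4], [292, 290, 35, 25, 474]) [[618.04505874 -84.40967943  63.        ]]
[385, 0, 107, 98, 8634] [659.18463 101.42725] ((659.5928955078125, 103.1708755493164), 31.590715408325195)
[274, 176, 68, 66, 3479] [602.03296  -12.795404] ((602.4727783203125, -14.989188194274902), 23.830602645874023)
t [-1.503 -1.545  0.032] a [ 0.012 -0.007  2.001] pos [604.3 -15.3 306.4] time 11.67 gap 72.8 j6 -17.0 f [ 1.2 -0.3  1.8]
```

View pics/w6.png

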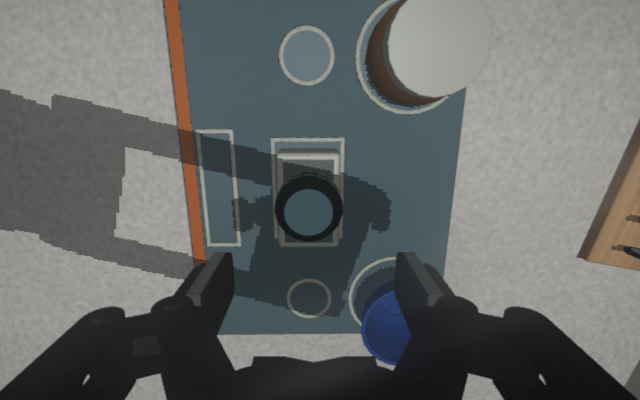

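Lens measures (602.5,-15), centred on the case to about 1 mm. Now the red bottle.

```bash

python3 -m jog '[{"tx":-0.5,"ty":-0.5,"tz":0.03,"ax":0,"ay":0,"az":0.78,"hand":1},{"tx":-0.5,"ty":-0.5,"tz":0.03,"ax":0,"ay":0,"az":0.78,"hand":1},{"tx":-0.5,"ty":-0.5,"tz":0.03,"ax":0,"ay":0,"az":0.78,"hand":1},{"tx":-0.5,"ty":-0.5,"tz":0.03,"ax":0,"ay":0,"az":0.78,"hand":1},{"tx":-0.5,"ty":-0.5,"tz":0.03,"ax":0,"ay":0,"az":0.78,"hand":1}]'
python3 go.py 420 -281 300 -79
```

```text
time: 12.08
tool_pos: [541.9, -104.5, 294.4]
tcp_rot: [-180.0, 0.0, 65.4]
ft_force: [-0.3, 0.8, 0.1]
finger_gap: 85.5
t [-1.408 -0.25  -0.037] a [-1.000e-03  1.000e-03  1.209e+00] pos [ 541.9 -104.5  294.4] time 12.08 gap 85.5 j6 8.0 f [-0.3  0.8  0.1]
```

```bash

python3 -m jog '[{"tx":-0.8,"ty":-0.13,"tz":-0.03,"ax":0,"ay":0,"az":0.78,"hand":1},{"tx":-0.8,"ty":-0.13,"tz":-0.03,"ax":0,"ay":0,"az":0.78,"hand":1},{"tx":-0.8,"ty":-0.13,"tz":-0.03,"ax":0,"ay":0,"az":0.78,"hand":1},{"tx":-0.8,"ty":-0.13,"tz":-0.03,"ax":0,"ay":0,"az":0.78,"hand":1},{"tx":-0.8,"ty":-0.13,"tz":-0.03,"ax":0,"ay":0,"az":0.78,"hand":1}]'
python3 go.py 420 -281 300 -79
```

```text
time: 12.5
tool_pos: [474.9, -206.7, 299.2]
tcp_rot: [180.0, 0.0, 30.2]
ft_force: [-0.6, 0.2, -1.4]
finger_gap: 85.5
t [-0.566  0.244 -0.005] a [0.    0.    0.428] pos [ 474.9 -206.7  299.2] time 12.5 gap 85.5 j6 31.0 f [-0.6  0.2 -1.4]
```

```bash

python3 -m jog '[{"tx":-0.566,"ty":0.244,"tz":0,"ax":0,"ay":0,"az":0.428,"hand":1},{"tx":-0.566,"ty":0.244,"tz":0,"ax":0,"ay":0,"az":0.428,"hand":1},{"tx":-0.566,"ty":0.244,"tz":0,"ax":0,"ay":0,"az":0.428,"hand":1},{"tx":-0.566,"ty":0.244,"tz":0,"ax":0,"ay":0,"az":0.428,"hand":1},{"tx":-0.566,"ty":0.244,"tz":0,"ax":0,"ay":0,"az":0.428,"hand":1}]'
python3 - <<'E'
from h import *
s=snapshot("wrist"); cv2.imwrite("pics/w7.png",s["pixels"][:,:,::-1]); np.savez("w7.npz",**s)
P=cloud(s); m=(P[...,2]>56)&(P[...,2]<66); m[300:]=0
n,l,st,c=cv2.connectedComponentsWithStats(m.astype(np.uint8))
for i in range(1,n):
    if st[i,4]>100:
        q=P[l==i][:,:2].astype(np.float32); print(st[i].tolist(),q.mean(0),cv2.minEnclosingCircle(q))
E
python3 go.py 420 -281 300 -79
```

```text
time: 12.92
tool_pos: [421.6, -280.0, 299.1]
tcp_rot: [-180.0, -0.0, 11.6]
ft_force: [-0.0, -0.3, -0.6]
finger_gap: 85.7
[303, 202, 28, 28, 615] [ 423.1749  -281.71353] ((422.5885009765625, -281.8106384277344), 9.503108024597168)
t [-0.016  0.008 -0.005] a [-0.001 -0.     0.015] pos [ 422.1 -279.4  299.2] time 12.97 gap 84.8 j6 39.0 f [0.1 0.5 0.2]
```

View pics/w7.png

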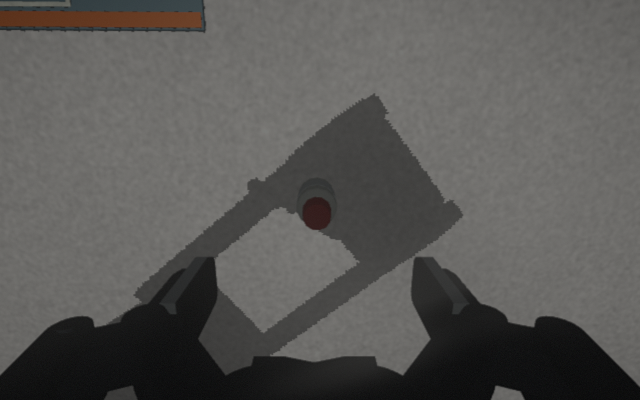

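Red cap at (317,213) puts the bottle at (422.5,-282). Descending.

```bash

python3 -m jog '[{"tx":0,"ty":0.016,"tz":0.25,"ax":0,"ay":0,"az":0.015,"hand":1},{"tx":0,"ty":0.016,"tz":0.5,"ax":0,"ay":0,"az":0.015,"hand":1},{"tx":0,"ty":0.016,"tz":0.67,"ax":0,"ay":0,"az":0.015,"hand":1},{"tx":0,"ty":0.016,"tz":0.75,"ax":0,"ay":0,"az":0.015,"hand":1},{"tx":0,"ty":0.016,"tz":0.75,"ax":0,"ay":0,"az":0.015,"hand":1}]'
python3 -m jog '[{"tx":0,"ty":0,"tz":0,"ax":0,"ay":0,"az":0,"hand":1},{"tx":0,"ty":0,"tz":0,"ax":0,"ay":0,"az":0,"hand":1}]'
python3 go.py 422.5 -281.8 178 -79
```

```text
time: 13.38
tool_pos: [421.7, -279.9, 183.6]
tcp_rot: [-179.7, 0.2, 11.1]
ft_force: [-0.7, -0.1, -0.1]
finger_gap: 85.2
time: 13.55
tool_pos: [423.8, -282.4, 189.0]
tcp_rot: [179.9, -0.1, 11.0]
ft_force: [1.3, 0.4, -0.4]
finger_gap: 85.3
t [-0.008 -0.005  0.074] a [ 0.003 -0.002 -0.   ] pos [ 423.8 -282.4  189. ] time 13.55 gap 85.3 j6 40.0 f [ 1.3  0.4 -0.4]
```

```bash

python3 -m jog '[{"tx":-0.008,"ty":-0.004,"tz":0.07,"ax":0,"ay":0,"az":0,"hand":0.8},{"tx":-0.008,"ty":-0.004,"tz":0.07,"ax":0,"ay":0,"az":0,"hand":0.6},{"tx":-0.008,"ty":-0.004,"tz":0.07,"ax":0,"ay":0,"az":0,"hand":0.4},{"tx":-0.008,"ty":-0.004,"tz":0.07,"ax":0,"ay":0,"az":0,"hand":0.2},{"tx":-0.008,"ty":-0.004,"tz":0.07,"ax":0,"ay":0,"az":0,"hand":0.1}]' 30
python3 -m jog '[{"tx":0,"ty":0,"tz":0,"ax":0,"ay":0,"az":0,"hand":0.1},{"tx":0,"ty":0,"tz":0,"ax":0,"ay":0,"az":0,"hand":0.1},{"tx":0,"ty":0,"tz":0,"ax":0,"ay":0,"az":0,"hand":0.1},{"tx":0,"ty":0,"tz":0,"ax":0,"ay":0,"az":0,"hand":0.1}]' 30
python3 go.py 422.5 -281.8 178 -79
```

```text
time: 13.97
tool_pos: [421.4, -281.9, 177.1]
tcp_rot: [180.0, -0.0, 10.9]
ft_force: [-0.3, 0.5, 0.2]
finger_gap: 28.7
time: 14.3
tool_pos: [421.5, -281.9, 177.1]
tcp_rot: [180.0, -0.0, 10.9]
ft_force: [-1.3, 0.8, 5.7]
finger_gap: 29.2
t [ 0.007  0.    -0.006] a [ 0.001 -0.001 -0.002] pos [ 421.5 -281.9  177.1] time 14.3 gap 29.2 j6 40.0 f [-1.3  0.8  5.7]
```

```bash

python3 -m jog '[{"tx":0,"ty":0,"tz":-0.15,"ax":0,"ay":0,"az":0,"hand":0.1},{"tx":0,"ty":0,"tz":-0.4,"ax":0,"ay":0,"az":0,"hand":0.1},{"tx":0.1,"ty":0,"tz":-0.6,"ax":0,"ay":0,"az":0,"hand":0.1},{"tx":0.3,"ty":-0.2,"tz":-0.65,"ax":0,"ay":0,"az":0,"hand":0.1},{"tx":0.5,"ty":-0.3,"tz":-0.65,"ax":0,"ay":0,"az":0,"hand":0.1}]'
python3 go.py 622 -117.3 275 -79
```

```text
time: 14.72
tool_pos: [487.5, -223.2, 277.8]
tcp_rot: [179.8, -0.2, 10.7]
ft_force: [-0.0, -1.2, -0.7]
finger_gap: 29.1
t [ 1.012 -0.527  0.021] a [ 0.004 -0.005 -0.006] pos [ 487.5 -223.2  277.8] time 14.72 gap 29.1 j6 49.0 f [-0.  -1.2 -0.7]
```

```bash

python3 -m jog '[{"tx":0.2,"ty":-0.12,"tz":0,"ax":0,"ay":0,"az":0,"hand":0.1},{"tx":0.45,"ty":-0.25,"tz":0,"ax":0,"ay":0,"az":0,"hand":0.1},{"tx":0.7,"ty":-0.38,"tz":0,"ax":0,"ay":0,"az":0,"hand":0.1},{"tx":0.9,"ty":-0.48,"tz":0,"ax":0,"ay":0,"az":0,"hand":0.1},{"tx":0.98,"ty":-0.53,"tz":0,"ax":0,"ay":0,"az":0,"hand":0.1}]'
python3 -m jog '[{"tx":0,"ty":0,"tz":0,"ax":0,"ay":0,"az":0,"hand":0.1},{"tx":0,"ty":0,"tz":0,"ax":0,"ay":0,"az":0,"hand":0.1}]'
python3 go.py 622 -117.3 200 -79
```

```text
time: 15.13
tool_pos: [618.2, -114.2, 273.7]
tcp_rot: [-180.0, -0.1, 11.0]
ft_force: [0.4, 0.1, -0.1]
finger_gap: 28.8
time: 15.3
tool_pos: [615.7, -116.7, 273.1]
tcp_rot: [-180.0, 0.1, 11.0]
ft_force: [-1.1, -0.4, -1.0]
finger_gap: 29.1
t [0.041 0.012 0.488] a [-0.001  0.002  0.   ] pos [ 615.7 -116.7  273.1] time 15.3 gap 29.1 j6 64.0 f [-1.1 -0.4 -1. ]
```

```bash

python3 -m jog '[{"tx":0.04,"ty":0.01,"tz":0.1,"ax":0,"ay":0,"az":0,"hand":0.1},{"tx":0.04,"ty":0.01,"tz":0.3,"ax":0,"ay":0,"az":0,"hand":0.1},{"tx":0.04,"ty":0.01,"tz":0.45,"ax":0,"ay":0,"az":0,"hand":0.1},{"tx":0.04,"ty":0.01,"tz":0.5,"ax":0,"ay":0,"az":0,"hand":0.1},{"tx":0.04,"ty":0.01,"tz":0.5,"ax":0,"ay":0,"az":0,"hand":0.1}]'
python3 -m jog '[{"tx":0,"ty":0,"tz":0,"ax":0,"ay":0,"az":0,"hand":0.1},{"tx":0,"ty":0,"tz":0,"ax":0,"ay":0,"az":0,"hand":0.1}]'
python3 go.py 622 -117.3 181 -79
```

```text
time: 15.72
tool_pos: [619.5, -118.4, 195.8]
tcp_rot: [-179.9, 0.3, 10.8]
ft_force: [0.5, 0.1, -0.4]
finger_gap: 29.0
time: 15.88
tool_pos: [622.4, -118.5, 201.0]
tcp_rot: [179.9, -0.1, 10.9]
ft_force: [-0.1, 0.6, 0.2]
finger_gap: 29.2
t [-0.002 -0.009  0.134] a [ 0.002 -0.003 -0.003] pos [ 622.4 -118.5  201. ] time 15.88 gap 29.2 j6 64.0 f [-0.1  0.6  0.2]
```

```bash

python3 -m jog '[{"tx":0,"ty":-0.005,"tz":0.05,"ax":0,"ay":0,"az":0,"hand":0.1},{"tx":0,"ty":-0.005,"tz":0.09,"ax":0,"ay":0,"az":0,"hand":0.1},{"tx":0,"ty":-0.005,"tz":0.12,"ax":0,"ay":0,"az":0,"hand":0.1},{"tx":0,"ty":-0.005,"tz":0.13,"ax":0,"ay":0,"az":0,"hand":0.1},{"tx":0,"ty":-0.005,"tz":0.135,"ax":0,"ay":0,"az":0,"hand":0.1}]'
python3 -m jog '[{"tx":0,"ty":0,"tz":0,"ax":0,"ay":0,"az":0,"hand":0.1}]'
python3 go.py 622 -117.3 181 -79
```

```text
time: 16.3
tool_pos: [621.9, -117.0, 180.0]
tcp_rot: [-180.0, 0.0, 10.9]
ft_force: [-10.4, 2.6, 18.7]
finger_gap: 29.1
time: 16.38
tool_pos: [621.8, -117.0, 180.1]
tcp_rot: [180.0, 0.0, 10.9]
ft_force: [-6.8, 1.9, 13.3]
finger_gap: 29.1
t [ 0.001  0.002 -0.006] a [ 0.     0.    -0.002] pos [ 621.8 -117.   180.1] time 16.38 gap 29.1 j6 64.0 f [-6.8  1.9 13.3]
```

```bash

python3 -m jog '[{"tx":0,"ty":0,"tz":-0.007,"ax":0,"ay":0,"az":0,"hand":0.1},{"tx":0,"ty":0,"tz":-0.007,"ax":0,"ay":0,"az":0,"hand":0.3},{"tx":0,"ty":0,"tz":-0.007,"ax":0,"ay":0,"az":0,"hand":0.55},{"tx":0,"ty":0,"tz":-0.007,"ax":0,"ay":0,"az":0,"hand":0.6},{"tx":0,"ty":0,"tz":-0.007,"ax":0,"ay":0,"az":0,"hand":0.6}]'
python3 -m jog '[{"tx":0,"ty":0,"tz":-0.05,"ax":0,"ay":0,"az":0,"hand":0.6},{"tx":0,"ty":0,"tz":-0.2,"ax":0,"ay":0,"az":0,"hand":0.6},{"tx":0,"ty":0,"tz":-0.45,"ax":0,"ay":0,"az":0,"hand":0.6},{"tx":0,"ty":0,"tz":-0.7,"ax":0,"ay":0,"az":0,"hand":0.7},{"tx":0,"ty":0,"tz":-0.8,"ax":0,"ay":0,"az":0,"hand":1}]'
python3 - <<'E'
from h import *
s=snapshot("wrist"); cv2.imwrite("pics/w8.png",s["pixels"][:,:,::-1]); np.savez("w8.npz",**s)
P=cloud(s); m=(P[...,2]>56)&(P[...,2]<68); m[300:]=0
n,l,st,c=cv2.connectedComponentsWithStats(m.astype(np.uint8))
for i in range(1,n):
    if st[i,4]>100:
        q=P[l==i][:,:2].astype(np.float32); print(st[i].tolist(),q.mean(0),cv2.minEnclosingCircle(q))
E
python3 go.py 411 294 295 -79
```

```text
time: 16.8
tool_pos: [621.6, -117.0, 179.4]
tcp_rot: [-180.0, 0.0, 10.9]
ft_force: [0.7, 0.4, -0.1]
finger_gap: 51.2
time: 17.22
tool_pos: [623.1, -117.4, 306.6]
tcp_rot: [179.8, -0.4, 10.9]
ft_force: [1.0, -0.3, 1.3]
finger_gap: 70.2
[0, 56, 33, 91, 2082] [660.1252   80.03801] ((659.9293212890625, 89.07249450683594), 27.785917282104492)
[128, 182, 70, 66, 3476] [605.7834  -17.16359] ((603.2767333984375, -15.274656295776367), 23.92889976501465)
[298, 202, 28, 29, 638] [ 624.14746 -116.92358] ((623.1610107421875, -116.98460388183594), 9.804643630981445)
t [-0.875 -2.963  0.068] a [ 0.006 -0.013 -0.002] pos [ 623.8 -117.6  308.7] time 17.27 gap 77.3 j6 64.0 f [1.6 0.1 2.4]
```

View pics/w8.png

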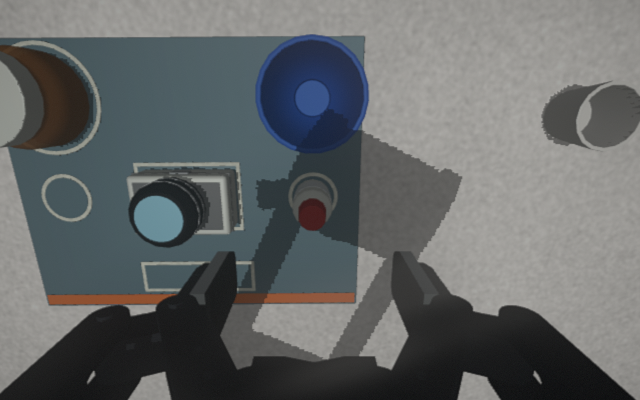

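Red measures (623,-117) against a target of (622,-117.5). On to green.

```bash

python3 -m jog '[{"tx":-0.3,"ty":-1,"tz":0.02,"ax":0,"ay":0,"az":0,"hand":1},{"tx":-0.3,"ty":-1,"tz":0.02,"ax":0,"ay":0,"az":0,"hand":1},{"tx":-0.3,"ty":-1,"tz":0.02,"ax":0,"ay":0,"az":0,"hand":1},{"tx":-0.3,"ty":-1,"tz":0.02,"ax":0,"ay":0,"az":0,"hand":1}]'
python3 -m jog '[{"tx":-0.3,"ty":-1,"tz":0.02,"ax":0,"ay":0,"az":0,"hand":1},{"tx":-0.3,"ty":-1,"tz":0.02,"ax":0,"ay":0,"az":0,"hand":1},{"tx":-0.3,"ty":-1,"tz":0.02,"ax":0,"ay":0,"az":0,"hand":1},{"tx":-0.3,"ty":-1,"tz":0.02,"ax":0,"ay":0,"az":0,"hand":1}]'
python3 go.py 411 294 300 -79
```

```text
time: 17.6
tool_pos: [547.5, 23.8, 296.6]
tcp_rot: [-179.9, 0.0, 10.9]
ft_force: [0.3, 0.1, -0.4]
finger_gap: 85.2
time: 17.93
tool_pos: [474.8, 162.7, 293.9]
tcp_rot: [-180.0, 0.0, 10.9]
ft_force: [0.4, 0.0, 0.1]
finger_gap: 85.6
t [-0.252 -0.94  -0.04 ] a [-0.001  0.    -0.001] pos [474.8 162.7 293.9] time 17.93 gap 85.6 j6 92.0 f [0.4 0.  0.1]
```

```bash

python3 -m jog '[{"tx":-0.25,"ty":-0.92,"tz":-0.03,"ax":0,"ay":0,"az":0,"hand":1},{"tx":-0.25,"ty":-0.92,"tz":-0.03,"ax":0,"ay":0,"az":0,"hand":1},{"tx":-0.25,"ty":-0.92,"tz":-0.03,"ax":0,"ay":0,"az":0,"hand":1},{"tx":-0.25,"ty":-0.92,"tz":-0.03,"ax":0,"ay":0,"az":0,"hand":1},{"tx":-0.25,"ty":-0.92,"tz":-0.03,"ax":0,"ay":0,"az":0,"hand":1}]'
python3 - <<'E'
from h import *
s=snapshot("wrist"); cv2.imwrite("pics/w9.png",s["pixels"][:,:,::-1]); np.savez("w9.npz",**s)
P=cloud(s); m=(P[...,2]>55)&(P[...,2]<66); m[300:]=0
n,l,st,c=cv2.connectedComponentsWithStats(m.astype(np.uint8))
for i in range(1,n):
    if st[i,4]>60:
        q=P[l==i][:,:2].astype(np.float32); print(st[i].tolist(),q.mean(0),cv2.minEnclosingCircle(q))
E
python3 go.py 411 294 180 -79
```

```text
time: 18.35
tool_pos: [411.7, 292.1, 298.7]
tcp_rot: [-179.9, -0.0, 11.1]
ft_force: [-0.5, 0.1, -0.6]
finger_gap: 85.5
[301, 201, 29, 30, 640] [413.08023 291.09082] ((412.2422180175781, 290.8472595214844), 9.766908645629883)
t [-0.006 -0.025  0.791] a [-0.    -0.     0.003] pos [412.6 290.5 298.6] time 18.4 gap 85.8 j6 108.0 f [-0.8 -0.4  0.1]
```

View pics/w9.png

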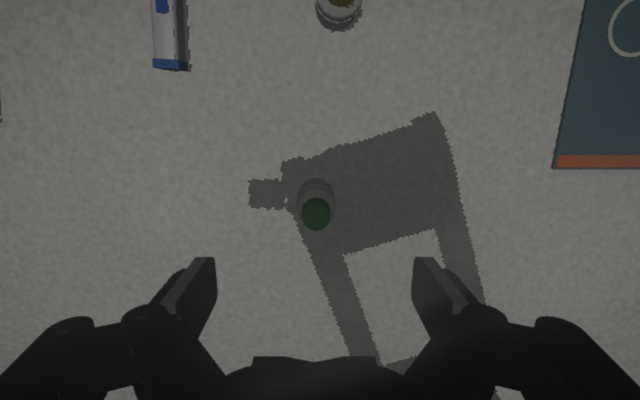

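Green cap at (316,213) puts the bottle at (412.2,290.9), directly below the tool. Descending.

```bash

python3 -m jog '[{"tx":-0.002,"ty":0,"tz":0.25,"ax":0,"ay":0,"az":0,"hand":1},{"tx":-0.002,"ty":0,"tz":0.5,"ax":0,"ay":0,"az":0,"hand":1},{"tx":-0.002,"ty":0,"tz":0.67,"ax":0,"ay":0,"az":0,"hand":1},{"tx":-0.002,"ty":0,"tz":0.75,"ax":0,"ay":0,"az":0,"hand":1},{"tx":-0.002,"ty":0,"tz":0.75,"ax":0,"ay":0,"az":0,"hand":1}]'
python3 -m jog '[{"tx":0,"ty":0,"tz":0,"ax":0,"ay":0,"az":0,"hand":1},{"tx":0,"ty":0,"tz":0,"ax":0,"ay":0,"az":0,"hand":1}]'
python3 go.py 412.2 291 178 -79
```

```text
time: 18.82
tool_pos: [412.3, 287.0, 182.6]
tcp_rot: [179.9, 0.3, 10.8]
ft_force: [-0.8, 0.2, 0.8]
finger_gap: 85.2
time: 18.98
tool_pos: [414.7, 289.1, 187.9]
tcp_rot: [-180.0, -0.2, 10.9]
ft_force: [-0.2, -0.2, 1.0]
finger_gap: 85.2
t [-0.014 -0.016  0.066] a [-0.001 -0.004 -0.003] pos [414.7 289.1 187.9] time 18.98 gap 85.2 j6 108.0 f [-0.2 -0.2  1. ]
```

```bash

python3 -m jog '[{"tx":-0.012,"ty":-0.016,"tz":0.064,"ax":0,"ay":0,"az":0,"hand":0.8},{"tx":-0.012,"ty":-0.016,"tz":0.064,"ax":0,"ay":0,"az":0,"hand":0.6},{"tx":-0.012,"ty":-0.016,"tz":0.064,"ax":0,"ay":0,"az":0,"hand":0.4},{"tx":-0.012,"ty":-0.016,"tz":0.064,"ax":0,"ay":0,"az":0,"hand":0.2},{"tx":-0.012,"ty":-0.016,"tz":0.064,"ax":0,"ay":0,"az":0,"hand":0.1}]' 30
python3 -m jog '[{"tx":0,"ty":0,"tz":0,"ax":0,"ay":0,"az":0,"hand":0.1},{"tx":0,"ty":0,"tz":0,"ax":0,"ay":0,"az":0,"hand":0.1},{"tx":0,"ty":0,"tz":0,"ax":0,"ay":0,"az":0,"hand":0.1},{"tx":0,"ty":0,"tz":0,"ax":0,"ay":0,"az":0,"hand":0.1}]' 30
python3 go.py 412.2 291 178 -79
python3 -m jog '[{"tx":0,"ty":0,"tz":-0.15,"ax":0,"ay":0,"az":0,"hand":0.1},{"tx":0,"ty":0,"tz":-0.4,"ax":0,"ay":0,"az":0,"hand":0.1},{"tx":0.1,"ty":0.1,"tz":-0.6,"ax":0,"ay":0,"az":0,"hand":0.1},{"tx":0.2,"ty":0.3,"tz":-0.65,"ax":0,"ay":0,"az":0,"hand":0.1},{"tx":0.3,"ty":0.5,"tz":-0.65,"ax":0,"ay":0,"az":0,"hand":0.1}]'
python3 go.py 581.3 89 275 -79
```

```text
time: 19.4
tool_pos: [411.4, 291.1, 176.8]
tcp_rot: [-180.0, -0.0, 10.9]
ft_force: [1.0, -0.2, -0.5]
finger_gap: 29.4
time: 19.73
tool_pos: [411.4, 291.1, 176.8]
tcp_rot: [-180.0, -0.0, 10.9]
ft_force: [-1.8, -0.2, 5.4]
finger_gap: 29.3
t [ 0.005  0.002 -0.008] a [-0.    -0.001 -0.002] pos [411.4 291.1 176.8] time 19.73 gap 29.3 j6 109.0 f [-1.8 -0.2  5.4]
time: 20.15
tool_pos: [471.3, 226.2, 277.8]
tcp_rot: [-179.9, -0.4, 11.0]
ft_force: [0.6, -0.0, 0.1]
finger_gap: 29.2
t [0.545 1.038 0.021] a [-0.001 -0.009  0.001] pos [471.3 226.2 277.8] time 20.15 gap 29.2 j6 99.0 f [ 0.6 -0.   0.1]
```

```bash

python3 -m jog '[{"tx":0.12,"ty":0.22,"tz":0,"ax":0,"ay":0,"az":0,"hand":0.1},{"tx":0.25,"ty":0.47,"tz":0,"ax":0,"ay":0,"az":0,"hand":0.1},{"tx":0.38,"ty":0.72,"tz":0,"ax":0,"ay":0,"az":0,"hand":0.1},{"tx":0.48,"ty":0.92,"tz":0,"ax":0,"ay":0,"az":0,"hand":0.1},{"tx":0.54,"ty":1,"tz":0,"ax":0,"ay":0,"az":0,"hand":0.1}]'
python3 -m jog '[{"tx":0,"ty":0,"tz":0,"ax":0,"ay":0,"az":0,"hand":0.1},{"tx":0,"ty":0,"tz":0,"ax":0,"ay":0,"az":0,"hand":0.1}]'
python3 go.py 581.3 89 200 -79
```

```text
time: 20.57
tool_pos: [579.3, 89.8, 273.5]
tcp_rot: [179.9, -0.0, 10.7]
ft_force: [0.3, 0.3, 0.3]
finger_gap: 29.0
time: 20.73
tool_pos: [577.5, 93.0, 273.1]
tcp_rot: [-180.0, 0.1, 10.8]
ft_force: [-1.1, 0.5, -0.7]
finger_gap: 29.1
t [0.02  0.031 0.487] a [-0.     0.001 -0.005] pos [577.5  93.  273.1] time 20.73 gap 29.1 j6 83.0 f [-1.1  0.5 -0.7]
```

```bash

python3 -m jog '[{"tx":0.02,"ty":0.03,"tz":0.1,"ax":0,"ay":0,"az":0,"hand":0.1},{"tx":0.02,"ty":0.03,"tz":0.3,"ax":0,"ay":0,"az":0,"hand":0.1},{"tx":0.02,"ty":0.03,"tz":0.45,"ax":0,"ay":0,"az":0,"hand":0.1},{"tx":0.02,"ty":0.03,"tz":0.5,"ax":0,"ay":0,"az":0,"hand":0.1},{"tx":0.02,"ty":0.03,"tz":0.5,"ax":0,"ay":0,"az":0,"hand":0.1}]'
python3 -m jog '[{"tx":0,"ty":0,"tz":0,"ax":0,"ay":0,"az":0,"hand":0.1},{"tx":0,"ty":0,"tz":0,"ax":0,"ay":0,"az":0,"hand":0.1}]'
python3 go.py 581.3 89 181 -79
```

```text
time: 21.15
tool_pos: [578.9, 90.9, 195.7]
tcp_rot: [-179.9, 0.3, 11.0]
ft_force: [-1.0, -0.1, 0.2]
finger_gap: 29.3
time: 21.32
tool_pos: [581.9, 90.6, 200.6]
tcp_rot: [180.0, -0.1, 10.9]
ft_force: [0.7, -0.1, -0.1]
finger_gap: 29.0
t [-0.006  0.009  0.13 ] a [ 0.    -0.003 -0.001] pos [581.9  90.6 200.6] time 21.32 gap 29.0 j6 83.0 f [ 0.7 -0.1 -0.1]
```

```bash

python3 -m jog '[{"tx":-0.005,"ty":0.009,"tz":0.05,"ax":0,"ay":0,"az":0,"hand":0.1},{"tx":-0.005,"ty":0.009,"tz":0.09,"ax":0,"ay":0,"az":0,"hand":0.1},{"tx":-0.005,"ty":0.009,"tz":0.115,"ax":0,"ay":0,"az":0,"hand":0.1},{"tx":-0.005,"ty":0.009,"tz":0.127,"ax":0,"ay":0,"az":0,"hand":0.1},{"tx":-0.005,"ty":0.009,"tz":0.127,"ax":0,"ay":0,"az":0,"hand":0.1}]'
python3 -m jog '[{"tx":0,"ty":0,"tz":0,"ax":0,"ay":0,"az":0,"hand":0.1}]'
python3 go.py 581.3 89 180 -79
```

```text
time: 21.73
tool_pos: [580.7, 88.4, 179.8]
tcp_rot: [-180.0, 0.0, 10.9]
ft_force: [-3.5, -0.3, 3.1]
finger_gap: 29.3
time: 21.82
tool_pos: [580.7, 88.4, 179.8]
tcp_rot: [-180.0, 0.0, 10.9]
ft_force: [-3.7, -0.2, 4.4]
finger_gap: 29.0
t [ 0.005 -0.003 -0.001] a [-0.     0.001 -0.002] pos [580.7  88.4 179.8] time 21.82 gap 29.0 j6 83.0 f [-3.7 -0.2  4.4]
```

Contact at 4 N. Release and retreat.

```bash

python3 -m jog '[{"tx":0,"ty":0,"tz":0,"ax":0,"ay":0,"az":0,"hand":0.1},{"tx":0,"ty":0,"tz":0,"ax":0,"ay":0,"az":0,"hand":0.3},{"tx":0,"ty":0,"tz":0,"ax":0,"ay":0,"az":0,"hand":0.55},{"tx":0,"ty":0,"tz":0,"ax":0,"ay":0,"az":0,"hand":0.6},{"tx":0,"ty":0,"tz":0,"ax":0,"ay":0,"az":0,"hand":0.6}]'
python3 -m jog '[{"tx":0,"ty":0,"tz":-0.05,"ax":0,"ay":0,"az":0,"hand":0.6},{"tx":0,"ty":0,"tz":-0.2,"ax":0,"ay":0,"az":0,"hand":0.6},{"tx":0,"ty":0,"tz":-0.45,"ax":0,"ay":0,"az":0,"hand":0.6},{"tx":0,"ty":0,"tz":-0.7,"ax":0,"ay":0,"az":0,"hand":0.7},{"tx":0,"ty":0,"tz":-0.8,"ax":0,"ay":0,"az":0,"hand":1}]'
python3 - <<'E'
from h import *
s=snapshot("wrist"); cv2.imwrite("pics/w10.png",s["pixels"][:,:,::-1]); np.savez("w10.npz",**s)
P=cloud(s); m=(P[...,2]>56)&(P[...,2]<68); m[300:]=0
n,l,st,c=cv2.connectedComponentsWithStats(m.astype(np.uint8))
for i in range(1,n):
    if st[i,4]>100:
        q=P[l==i][:,:2].astype(np.float32); print(st[i].tolist(),q.mean(0),cv2.minEnclosingCircle(q))
E
python3 go.py 532 423 310 -80
```

```text
time: 22.23
tool_pos: [580.8, 88.5, 179.5]
tcp_rot: [-180.0, -0.0, 10.9]
ft_force: [0.0, -0.3, -0.9]
finger_gap: 51.3
time: 22.65
tool_pos: [582.3, 88.6, 306.2]
tcp_rot: [179.9, -0.4, 10.9]
ft_force: [0.8, 0.7, 0.8]
finger_gap: 70.2
[262, 41, 101, 106, 8260] [660.7909  103.79499] ((659.9581909179688, 103.65589141845703), 31.517683029174805)
[429, 181, 70, 65, 3479] [604.6031   -11.769575] ((603.3984985351562, -14.603723526000977), 24.13381004333496)
[0, 189, 15, 27, 265] [552.3273 296.5362] ((551.4844360351562, 300.71392822265625), 9.029555320739746)
[597, 200, 38, 30, 811] [ 623.07465 -114.39401] ((622.503173828125, -116.1897964477539), 10.183805465698242)
[299, 203, 29, 29, 635] [582.68176  88.3524 ] ((581.5792846679688, 88.24917602539062), 9.820806503295898)
t [ 0.088 -2.253 -0.014] a [ 0.002 -0.014  0.02 ] pos [583.   88.7 308.2] time 22.7 gap 77.0 j6 83.0 f [3.4 0.8 2.3]
```

View pics/w10.png

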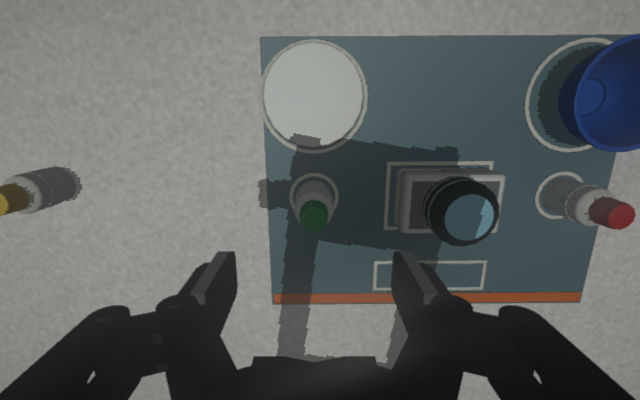

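Green measures (581.5,88.2), which is good. For the torch the hand must turn half a turn, to φ=99, so that the placing stays within j6 range.

```bash

python3 -m jog '[{"tx":0,"ty":-0.8,"tz":0,"ax":0,"ay":0,"az":-0.79,"hand":1},{"tx":0,"ty":-0.8,"tz":0,"ax":0,"ay":0,"az":-0.79,"hand":1},{"tx":0,"ty":-0.8,"tz":0,"ax":0,"ay":0,"az":-0.79,"hand":1},{"tx":0,"ty":-0.8,"tz":0,"ax":0,"ay":0,"az":-0.79,"hand":1},{"tx":0,"ty":-0.8,"tz":0,"ax":0,"ay":0,"az":-0.79,"hand":1}]'
python3 go.py 532 423 310 99
```

```text
time: 23.12
tool_pos: [557.3, 208.7, 299.9]
tcp_rot: [-180.0, -0.0, 47.0]
ft_force: [0.2, -0.3, -0.0]
finger_gap: 85.6
t [ 0.93  -1.097 -0.067] a [ 0.    -0.    -3.155] pos [557.3 208.7 299.9] time 23.12 gap 85.6 j6 59.0 f [ 0.2 -0.3 -0. ]
```

```bash

python3 -m jog '[{"tx":0.5,"ty":-0.6,"tz":-0.05,"ax":0,"ay":0,"az":-0.79,"hand":1},{"tx":0.5,"ty":-0.6,"tz":-0.05,"ax":0,"ay":0,"az":-0.79,"hand":1},{"tx":0.5,"ty":-0.6,"tz":-0.05,"ax":0,"ay":0,"az":-0.79,"hand":1},{"tx":0.5,"ty":-0.6,"tz":-0.05,"ax":0,"ay":0,"az":-0.79,"hand":1},{"tx":0.5,"ty":-0.6,"tz":-0.05,"ax":0,"ay":0,"az":-0.79,"hand":1}]'
python3 go.py 532 423 310 99
```

```text
time: 23.53
tool_pos: [543.8, 325.0, 307.4]
tcp_rot: [180.0, -0.0, 82.6]
ft_force: [0.8, -0.7, -0.8]
finger_gap: 85.4
t [ 0.637 -0.162 -0.017] a [ 1.000e-03 -0.000e+00 -2.366e+00] pos [543.8 325.  307.4] time 23.53 gap 85.4 j6 34.0 f [ 0.8 -0.7 -0.8]
```

```bash

python3 -m jog '[{"tx":0.6,"ty":-0.16,"tz":-0.02,"ax":0,"ay":0,"az":-0.79,"hand":1},{"tx":0.6,"ty":-0.16,"tz":-0.02,"ax":0,"ay":0,"az":-0.79,"hand":1},{"tx":0.6,"ty":-0.16,"tz":-0.02,"ax":0,"ay":0,"az":-0.79,"hand":1},{"tx":0.6,"ty":-0.16,"tz":-0.02,"ax":0,"ay":0,"az":-0.79,"hand":1},{"tx":0.6,"ty":-0.16,"tz":-0.02,"ax":0,"ay":0,"az":-0.79,"hand":1}]'
python3 -m jog '[{"tx":0,"ty":0,"tz":0,"ax":0,"ay":0,"az":-0.79,"hand":1},{"tx":0,"ty":0,"tz":0,"ax":0,"ay":0,"az":-0.79,"hand":1},{"tx":0,"ty":0,"tz":0,"ax":0,"ay":0,"az":-0.79,"hand":1},{"tx":0,"ty":0,"tz":0,"ax":0,"ay":0,"az":-0.79,"hand":1},{"tx":0,"ty":0,"tz":0,"ax":0,"ay":0,"az":-0.79,"hand":1}]'
python3 -m jog '[{"tx":0,"ty":0,"tz":0,"ax":0,"ay":0,"az":-0.78,"hand":1},{"tx":0,"ty":0,"tz":0,"ax":0,"ay":0,"az":-0.78,"hand":1},{"tx":0,"ty":0,"tz":0,"ax":0,"ay":0,"az":-0.78,"hand":1},{"tx":0,"ty":0,"tz":0,"ax":0,"ay":0,"az":-0.78,"hand":1},{"tx":0,"ty":0,"tz":0,"ax":0,"ay":0,"az":-0.78,"hand":1}]'
python3 - <<'E'
from h import *
s=snapshot("wrist"); cv2.imwrite("pics/w11.png",s["pixels"][:,:,::-1]); np.savez("w11.npz",**s)
P=cloud(s); m=(P[...,2]>12)&(P[...,2]<24); m[300:]=0
n,l,st,c=cv2.connectedComponentsWithStats(m.astype(np.uint8))
for i in range(1,n):
    if st[i,4]>300:
        q=P[l==i][:,:2].astype(np.float32); print(st[i].tolist(),q.mean(0),cv2.minAreaRect(q))
E
python3 go.py 532 423 310 99
```

```text
time: 23.95
tool_pos: [532.6, 416.5, 310.0]
tcp_rot: [-180.0, -0.0, 118.0]
ft_force: [1.1, 0.1, 0.2]
finger_gap: 85.4
time: 24.37
tool_pos: [533.2, 415.1, 310.2]
tcp_rot: [-180.0, -0.0, 153.5]
ft_force: [-0.1, -0.4, -0.1]
finger_gap: 85.3
time: 24.78
tool_pos: [533.2, 415.1, 310.2]
tcp_rot: [-180.0, -0.0, -171.4]
ft_force: [-0.3, 0.0, 0.8]
finger_gap: 85.5
[456, 76, 67, 195, 1620] [493.42307 549.1819 ] ((500.203857421875, 549.6066284179688), (3.148742437362671, 159.07139587402344), 89.96697235107422)
[479, 116, 161, 168, 2643] [520.5705 647.4204] ((525.8840942382812, 643.4800415039062), (77.9783935546875, 168.8905029296875), 57.22574234008789)
[309, 137, 24, 107, 2297] [528.3587  418.53458] ((531.4325561523438, 419.1094665527344), (90.79861450195312, 18.00371742248535), 8.07581615447998)
t [-0.     0.053  0.001] a [-0. -0.  0.] pos [533.2 415.1 310.2] time 24.83 gap 85.3 j6 -65.0 f [ 0.1  0.8 -0.3]
```

View pics/w11.png

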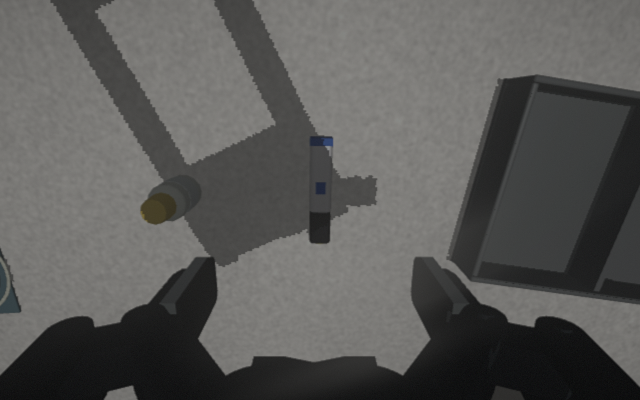

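Torch at (531.4,419.1), yaw 8°, tail up at (321,140) and bulb down at (320,228). Descending.

```bash
python3 go.py 531.4 419.1 185 98.2
python3 -m jog '[{"tx":0.008,"ty":0.027,"tz":0.25,"ax":0,"ay":0,"az":0.01,"hand":1},{"tx":0.008,"ty":0.027,"tz":0.5,"ax":0,"ay":0,"az":0.01,"hand":1},{"tx":0.008,"ty":0.027,"tz":0.7,"ax":0,"ay":0,"az":0.01,"hand":1},{"tx":0.008,"ty":0.027,"tz":0.8,"ax":0,"ay":0,"az":0.01,"hand":0.7},{"tx":0.008,"ty":0.027,"tz":0.8,"ax":0,"ay":0,"az":0.01,"hand":0.7}]'
python3 -m jog '[{"tx":0,"ty":0,"tz":0,"ax":0,"ay":0,"az":0,"hand":0.6},{"tx":0,"ty":0,"tz":0,"ax":0,"ay":0,"az":0,"hand":0.6}]'
python3 go.py 531.4 419.1 178 98.2
```

```text
t [0.007 0.029 0.834] a [-0.    -0.     0.018] pos [533.2 415.1 310.2] time 24.83 gap 85.3 j6 -65.0 f [ 0.1  0.8 -0.3]
time: 25.25
tool_pos: [529.5, 417.6, 184.9]
tcp_rot: [-179.8, -0.4, -172.4]
ft_force: [-0.5, -0.3, -0.2]
finger_gap: 63.9
time: 25.42
tool_pos: [532.6, 419.7, 192.9]
tcp_rot: [179.9, 0.2, -172.3]
ft_force: [-0.4, 0.1, 0.5]
finger_gap: 51.5
t [ 0.009 -0.003  0.1  ] a [ 0.002  0.004 -0.011] pos [532.6 419.7 192.9] time 25.42 gap 51.5 j6 -64.0 f [-0.4  0.1  0.5]
```

```bash

python3 -m jog '[{"tx":0.005,"ty":-0.003,"tz":0.06,"ax":0,"ay":0,"az":-0.01,"hand":0.55},{"tx":0.005,"ty":-0.003,"tz":0.096,"ax":0,"ay":0,"az":-0.01,"hand":0.5},{"tx":0.005,"ty":-0.003,"tz":0.096,"ax":0,"ay":0,"az":-0.01,"hand":0.4},{"tx":0.005,"ty":-0.003,"tz":0.096,"ax":0,"ay":0,"az":-0.01,"hand":0.2},{"tx":0.005,"ty":-0.003,"tz":0.096,"ax":0,"ay":0,"az":-0.01,"hand":0}]' 30
python3 -m jog '[{"tx":0,"ty":0,"tz":0,"ax":0,"ay":0,"az":0,"hand":0},{"tx":0,"ty":0,"tz":0,"ax":0,"ay":0,"az":0,"hand":0},{"tx":0,"ty":0,"tz":0,"ax":0,"ay":0,"az":0,"hand":0},{"tx":0,"ty":0,"tz":0,"ax":0,"ay":0,"az":0,"hand":0}]' 40
python3 go.py 531.4 419.1 178 98.2
```

```text
time: 25.83
tool_pos: [530.9, 418.5, 176.2]
tcp_rot: [180.0, 0.0, -171.8]
ft_force: [0.3, 0.4, 0.3]
finger_gap: 17.5
time: 26.17
tool_pos: [530.9, 418.5, 176.0]
tcp_rot: [180.0, 0.0, -171.8]
ft_force: [-0.7, 0.5, 0.8]
finger_gap: 17.0
t [-0.004  0.003 -0.013] a [0. 0. 0.] pos [530.9 418.5 176. ] time 26.17 gap 17.0 j6 -64.0 f [-0.7  0.5  0.8]
```

```bash

python3 -m jog '[{"tx":0,"ty":0,"tz":-0.15,"ax":0,"ay":0,"az":0,"hand":0},{"tx":0,"ty":0,"tz":-0.4,"ax":0,"ay":0,"az":0,"hand":0},{"tx":0,"ty":0,"tz":-0.65,"ax":0,"ay":0,"az":0,"hand":0},{"tx":0,"ty":0,"tz":-0.78,"ax":0,"ay":0,"az":0.1,"hand":0},{"tx":0,"ty":-0.2,"tz":-0.8,"ax":0,"ay":0,"az":0.25,"hand":0}]'
python3 go.py 528.2 -28.8 290 11.1
```

```text
time: 26.58
tool_pos: [535.6, 393.2, 303.1]
tcp_rot: [179.5, 0.5, 177.0]
ft_force: [1.2, -0.0, 0.8]
finger_gap: 16.9
t [-0.097 -2.812  0.065] a [0.016 0.002 1.687] pos [535.6 393.2 303.1] time 26.58 gap 16.9 j6 -55.0 f [ 1.2 -0.   0.8]
```

```bash

python3 -m jog '[{"tx":-0.05,"ty":-0.9,"tz":0,"ax":0,"ay":0,"az":0.75,"hand":0},{"tx":-0.05,"ty":-0.9,"tz":0,"ax":0,"ay":0,"az":0.75,"hand":0},{"tx":-0.05,"ty":-0.9,"tz":0,"ax":0,"ay":0,"az":0.75,"hand":0},{"tx":-0.05,"ty":-0.9,"tz":0,"ax":0,"ay":0,"az":0.75,"hand":0},{"tx":-0.05,"ty":-0.9,"tz":0,"ax":0,"ay":0,"az":0.75,"hand":0}]'
python3 go.py 528.2 -28.8 290 11.1
```

```text
time: 27.0
tool_pos: [535.6, 250.1, 295.8]
tcp_rot: [-179.9, 0.0, 142.6]
ft_force: [-0.1, -0.4, -0.5]
finger_gap: 17.0
t [-1.09  -1.507  0.04 ] a [-0.001  0.001  0.922] pos [535.6 250.1 295.8] time 27.0 gap 17.0 j6 -33.0 f [-0.1 -0.4 -0.5]
```

```bash

python3 -m jog '[{"tx":-0.55,"ty":-0.75,"tz":0.03,"ax":0,"ay":0,"az":0.75,"hand":0},{"tx":-0.55,"ty":-0.75,"tz":0.03,"ax":0,"ay":0,"az":0.75,"hand":0},{"tx":-0.55,"ty":-0.75,"tz":0.03,"ax":0,"ay":0,"az":0.75,"hand":0},{"tx":-0.55,"ty":-0.75,"tz":0.03,"ax":0,"ay":0,"az":0.75,"hand":0},{"tx":-0.55,"ty":-0.75,"tz":0.03,"ax":0,"ay":0,"az":0.75,"hand":0}]'
python3 go.py 528.2 -28.8 280 11.1
```

```text
time: 27.42
tool_pos: [534.0, 110.4, 291.1]
tcp_rot: [-180.0, 0.1, 108.8]
ft_force: [0.9, 0.9, -0.8]
finger_gap: 16.8
t [-0.866 -0.336  0.075] a [-0.001  0.001  0.172] pos [534.  110.4 291.1] time 27.42 gap 16.8 j6 -13.0 f [ 0.9  0.9 -0.8]
```

```bash

python3 -m jog '[{"tx":-0.25,"ty":-0.1,"tz":0.03,"ax":0,"ay":0,"az":0.1,"hand":0},{"tx":-0.5,"ty":-0.2,"tz":0.07,"ax":0,"ay":0,"az":0.17,"hand":0},{"tx":-0.75,"ty":-0.3,"tz":0.07,"ax":0,"ay":0,"az":0.17,"hand":0},{"tx":-0.83,"ty":-0.33,"tz":0.07,"ax":0,"ay":0,"az":0.17,"hand":0},{"tx":-0.85,"ty":-0.335,"tz":0.07,"ax":0,"ay":0,"az":0.17,"hand":0}]'
python3 -m jog '[{"tx":0,"ty":0,"tz":0,"ax":0,"ay":0,"az":0,"hand":0},{"tx":0,"ty":0,"tz":0,"ax":0,"ay":0,"az":0,"hand":0}]'
python3 - <<'E'
from h import *
s=snapshot("wrist"); cv2.imwrite("pics/w12.png",s["pixels"][:,:,::-1])
E
python3 go.py 528.2 -28.8 205 11.1
```

```text
time: 27.83
tool_pos: [528.9, -25.6, 280.9]
tcp_rot: [-180.0, 0.0, 101.6]
ft_force: [0.8, 0.2, -0.9]
finger_gap: 16.8
time: 28.0
tool_pos: [529.3, -22.2, 280.9]
tcp_rot: [180.0, -0.0, 101.8]
ft_force: [1.1, -0.5, -0.6]
finger_gap: 16.8
t [-0.044 -0.017  0.506] a [ 0.    -0.001  0.017] pos [529.3 -21.8 280.9] time 28.05 gap 17.1 j6 -20.0 f [ 0.2  0.5 -0.8]
```

View pics/w12.png

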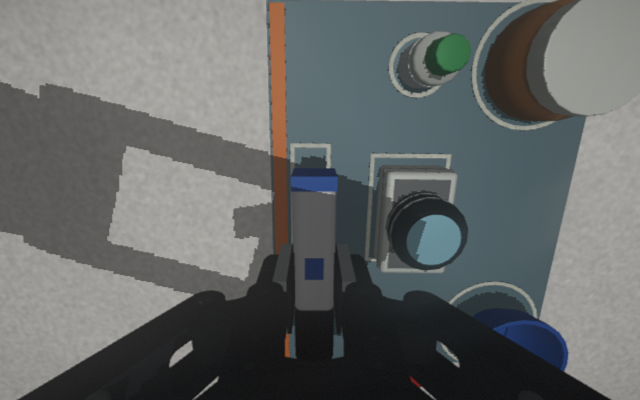

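Tail at (314,180) is on the green side and the bulb is on the red side, as wanted. Lower it.

```bash

python3 -m jog '[{"tx":-0.04,"ty":-0.015,"tz":0.1,"ax":0,"ay":0,"az":0.015,"hand":0},{"tx":-0.04,"ty":-0.015,"tz":0.3,"ax":0,"ay":0,"az":0.015,"hand":0},{"tx":-0.04,"ty":-0.015,"tz":0.45,"ax":0,"ay":0,"az":0.015,"hand":0},{"tx":-0.04,"ty":-0.015,"tz":0.5,"ax":0,"ay":0,"az":0.015,"hand":0},{"tx":-0.04,"ty":-0.015,"tz":0.5,"ax":0,"ay":0,"az":0.015,"hand":0}]'
python3 -m jog '[{"tx":0,"ty":0,"tz":0,"ax":0,"ay":0,"az":0,"hand":0},{"tx":0,"ty":0,"tz":0,"ax":0,"ay":0,"az":0,"hand":0}]'
python3 go.py 528.2 -28.8 180 11.1
```

```text
time: 28.47
tool_pos: [526.9, -27.8, 203.3]
tcp_rot: [-179.7, -0.1, 101.2]
ft_force: [-0.7, -0.7, 0.0]
finger_gap: 16.9
time: 28.63
tool_pos: [529.1, -28.8, 207.5]
tcp_rot: [179.9, 0.0, 101.2]
ft_force: [-0.2, -0.5, -0.4]
finger_gap: 17.1
t [ 0.001 -0.007  0.183] a [0.003 0.001 0.002] pos [529.1 -28.8 207.5] time 28.63 gap 17.1 j6 -20.0 f [-0.2 -0.5 -0.4]
```

```bash

python3 -m jog '[{"tx":0,"ty":-0.005,"tz":0.08,"ax":0,"ay":0,"az":0,"hand":0},{"tx":0,"ty":-0.005,"tz":0.13,"ax":0,"ay":0,"az":0,"hand":0},{"tx":0,"ty":-0.005,"tz":0.16,"ax":0,"ay":0,"az":0,"hand":0},{"tx":0,"ty":-0.005,"tz":0.18,"ax":0,"ay":0,"az":0,"hand":0},{"tx":0,"ty":-0.005,"tz":0.182,"ax":0,"ay":0,"az":0,"hand":0}]'
python3 -m jog '[{"tx":0,"ty":0,"tz":0,"ax":0,"ay":0,"az":0,"hand":0}]'
python3 go.py 528.2 -28.8 179 11.1
```

```text
time: 29.05
tool_pos: [527.2, -29.4, 178.9]
tcp_rot: [-179.9, -0.0, 101.1]
ft_force: [-8.8, 1.3, 15.4]
finger_gap: 17.1
time: 29.13
tool_pos: [527.2, -29.4, 179.0]
tcp_rot: [-179.9, -0.0, 101.1]
ft_force: [-6.0, 1.7, 11.0]
finger_gap: 16.9
t [ 0.003  0.007 -0.   ] a [-0.002 -0.001  0.   ] pos [527.2 -29.4 179. ] time 29.13 gap 16.9 j6 -20.0 f [-6.   1.7 11. ]
```

```bash

python3 -m jog '[{"tx":0,"ty":0,"tz":-0.004,"ax":0,"ay":0,"az":0,"hand":0},{"tx":0,"ty":0,"tz":-0.004,"ax":0,"ay":0,"az":0,"hand":0.25},{"tx":0,"ty":0,"tz":-0.004,"ax":0,"ay":0,"az":0,"hand":0.4},{"tx":0,"ty":0,"tz":-0.004,"ax":0,"ay":0,"az":0,"hand":0.4},{"tx":0,"ty":0,"tz":-0.004,"ax":0,"ay":0,"az":0,"hand":0.4}]'
python3 -m jog '[{"tx":0,"ty":0,"tz":-0.05,"ax":0,"ay":0,"az":0,"hand":0.4},{"tx":0,"ty":0,"tz":-0.2,"ax":0,"ay":0,"az":0,"hand":0.4},{"tx":0,"ty":0,"tz":-0.45,"ax":0,"ay":0,"az":0,"hand":0.4},{"tx":0,"ty":0,"tz":-0.7,"ax":0,"ay":0,"az":0,"hand":0.4},{"tx":0,"ty":0,"tz":-0.95,"ax":0,"ay":0,"az":0,"hand":0.4}]'
python3 -m jog '[{"tx":0,"ty":0.2,"tz":-0.3,"ax":0,"ay":0,"az":0,"hand":0.4},{"tx":0,"ty":0.4,"tz":-0.5,"ax":0,"ay":0,"az":0,"hand":0.4},{"tx":0,"ty":0.4,"tz":-0.5,"ax":0,"ay":0,"az":0,"hand":1},{"tx":0,"ty":0.4,"tz":-0.5,"ax":0,"ay":0,"az":0,"hand":1},{"tx":0,"ty":0.4,"tz":-0.5,"ax":0,"ay":0,"az":0,"hand":1}]'
python3 - <<'E'
from h import *
for k in("wrist","side","scene"):
    s=snapshot(k); cv2.imwrite(f"pics/{k}13.png",s["pixels"][:,:,::-1]); np.savez(k+"13.npz",**s)
s=load("wrist13"); P=cloud(s)
r=np.radians(11.2); M=np.array([[np.cos(r),np.sin(r)],[-np.sin(r),np.cos(r)]])
for lo,hi in((15,26),(27,38),(57,67)):
  m=(P[...,2]>lo)&(P[...,2]<hi); m[300:]=0
  n,l,st,c=cv2.connectedComponentsWithStats(m.astype(np.uint8))
  for i in range(1,n):
    if st[i,4]>120:
        q=P[l==i][:,:2].astype(np.float32); R=cv2.minAreaRect(q); print(lo,st[i].tolist(),np.round(R[0],1),np.round(R[1],1),round(R[2],1),"mat",(M@(np.array(R[0])-[601.7,-14.8])+[-10,0]).round(1))
E
python3 go.py 600 0 400 0
```

```text
time: 29.55
tool_pos: [527.4, -29.4, 178.9]
tcp_rot: [-180.0, -0.0, 101.1]
ft_force: [-0.1, 0.4, -0.7]
finger_gap: 34.2
time: 29.97
tool_pos: [527.0, -29.3, 323.4]
tcp_rot: [-180.0, -0.0, 101.1]
ft_force: [1.0, -0.1, -0.5]
finger_gap: 34.6
time: 30.38
tool_pos: [586.4, -17.7, 397.1]
tcp_rot: [180.0, 0.0, 101.1]
ft_force: [-0.4, 0.2, -0.6]
finger_gap: 69.2
15 [246, 132, 22, 83, 1422] [527.6 -29.9] [18.3 89.2] 11.3 mat [-85.6  -0.4]
15 [373, 260, 17, 27, 192] [ 685.6 -118.4] [12.5 33.5] 45.2 mat [  52.2 -117.9]
27 [375, 27, 54, 80, 664] [646.2  96.1] [41.5 70.7] 29.7 mat [ 55.2 100.1]
27 [306, 141, 47, 31, 864] [598.3   5.7] [47.2 30.4] 11.4 mat [-9.4 20.7]
27 [306, 189, 45, 24, 489] [607.  -40.9] [46.9 25. ] 10.6 mat [ -9.8 -26.6]
27 [314, 254, 27, 16, 131] [ 619.3 -108.9] [29.4 12.7] 18.3 mat [-11.1 -95.7]
27 [372, 268, 19, 28, 138] [ 682.8 -123.6] [ 7.9 34.8] 49.8 mat [  48.4 -122.5]
57 [387, 23, 74, 79, 4496] [659.1 103.4] [62.1 61.8] 37.4 mat [ 69.3 104.8]
57 [320, 52, 22, 24, 423] [580.9  87.7] [17.9 18.2] 10.9 mat [-10.5 104.6]
57 [306, 158, 49, 48, 1839] [602.2 -14.8] [46.  46.3] 12.2 mat [-9.5 -0.1]
57 [320, 271, 18, 19, 278] [ 622.  -116.7] [17.8 18.3] 10.8 mat [  -9.9 -103.9]
t [ 0.098  0.12  -0.038] a [-0.005 -0.001  0.247] pos [585.2 -17.9 394.4] time 30.53 gap 85.4 j6 -18.0 f [ 0.4  0.3 -0.3]
```

View pics/wrist13.png

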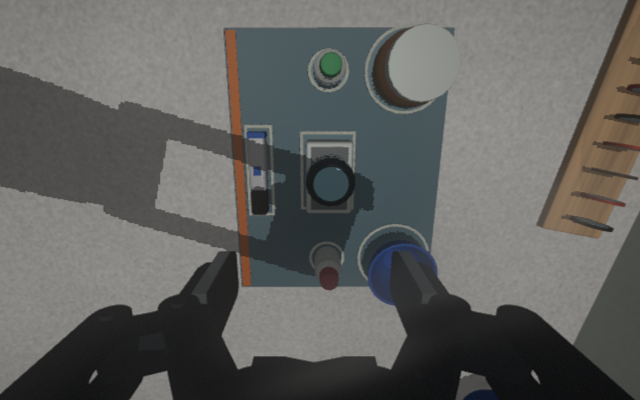

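View pics/side13.png

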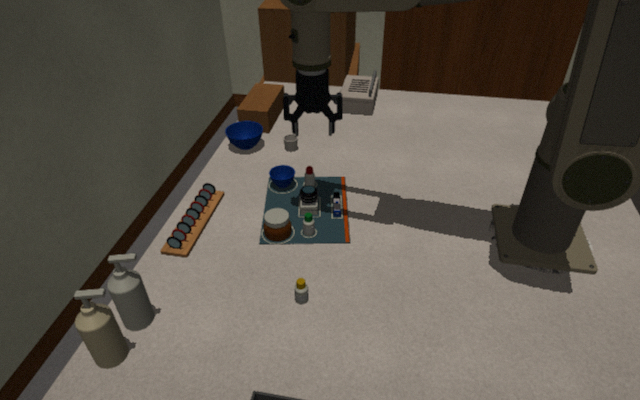

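Every item is within about 2 mm of its place in the mat frame. The torch's black bulb, at (260,202), is on the red side, and the yellow bottle and eye cup stand where they were. I'll let the arm settle, then hand in.

```bash
python3 -m jog '[{"tx":0,"ty":0,"tz":0,"ax":0,"ay":0,"az":0,"hand":1},{"tx":0,"ty":0,"tz":0,"ax":0,"ay":0,"az":0,"hand":1},{"tx":0,"ty":0,"tz":0,"ax":0,"ay":0,"az":0,"hand":1},{"tx":0,"ty":0,"tz":0,"ax":0,"ay":0,"az":0,"hand":1}]'
python3 -c "
from bench import *
hand_in()"
```

```text
time: 30.87
tool_pos: [586.1, -17.9, 396.2]
tcp_rot: [-180.0, -0.0, 101.1]
ft_force: [-0.5, -0.2, 0.1]
finger_gap: 84.9
the job is handed in; nothing more can be done
```

I laid out the mat as asked and handed the job in at about 31 s on the robot's clock; no verdict was reported.

My last wrist picture, taken just before handing in, gave these positions in the mat frame (mm):

| Item | Measured (x, y) | Target (x, y) |
|---|---|---|
| Red bottle | (-9.9, -103.9), before the bowl | (-10, -105) |
| Green bottle | (-10.5, 104.6), before the jar | (-10, 105) |
| Lens | (-9.5, -0.1) | middle of the case |
| Torch | (-85.6, -0.4), bulb towards red | (-85, 0) |

- **Case:** the lens hid its middle in the last picture. An earlier picture, taken before the lens went on, put it within about 2 mm of its place and 0.5° of its angle. The parts still visible at the end agreed with that.
- **Torch angle:** it lay within about 0.2° of the mat's direction.
- **Yellow bottle and eye cup:** both were standing in their original spots in the last side view. I checked them there by eye only, not by measuring.
- **Corrected on the way:** the first lens grasp caught the taper, so I reopened and gripped lower.
- **Contact forces:** setting down the red bottle and the torch pressed with up to about 19 N and 15 N at the wrist, well below the 120 N limit.

No final check failed or disagreed.

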